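# Load a kiln shelf with interlocked clay channels

### The job

Load the kiln shelf for the firing: lay the open-side-up channel pieces side by side in one row across the middle of the shelf, about a finger's width apart, ends in line, then set every open-side-down channel over the gap between two neighbours so that its flanges hang down into their troughs and it sits fully down, level. Stand one kiln post on each of the three bare patches of the shelf, and put any posts left over in the post tray; leave the pots, sponge and brush alone.

Things in the scene. Friction and masses are not known exactly. Their poses are not given: they have to be found in the camera images.
- kiln_shelf: the kiln shelf to load: fixed pale slab on the bench, 250 mm (its x axis, away from the robot at yaw 0) by 300 mm (its y axis), 18 mm thick, white kiln wash on top; origin at the centre of its underside, so its top is at z = +18 mm
- post_tray: low open plywood tray for spare kiln posts, fixed, at the right of the bench; outside 200 mm (its x axis) by 120 mm (its y axis), walls 6 mm thick and 28 mm high, floor 6 mm thick; origin at the centre of its underside. Two short posts (38 x 38 x 25 mm, fixed) fill its far end, beyond x = +48 mm in the tray's frame; the rest is empty
- patch1 (a point): centre, on the shelf's top face, of the bare brown 44 mm square patch in the white wash at the near left corner (robot's side) of the kiln shelf, where a post stands
- patch2 (a point): centre, on the shelf's top face, of the bare brown 44 mm square patch in the white wash at the near right corner (robot's side) of the kiln shelf, where a post stands
- patch3 (a point): centre, on the shelf's top face, of the bare brown 44 mm square patch in the white wash at the middle of the far edge of the kiln shelf, where a post stands
- pan1: extruded clay channel section (a short U-shaped gutter piece) lying open side up (flanges up): 80 mm long (its x axis), 64 mm wide (its y axis), 32 mm high, base and both side flanges 6 mm thick, so 52 mm clear between the flanges; about 120 g. Origin: centre of its underside as it lies, z up. It starts on the bench beside the kiln shelf, left or right of it
- pan2: extruded clay channel section (a short U-shaped gutter piece) lying open side up (flanges up): 80 mm long (its x axis), 64 mm wide (its y axis), 32 mm high, base and both side flanges 6 mm thick, so 52 mm clear between the flanges; about 120 g. Origin: centre of its underside as it lies, z up. It starts on the bench beside the kiln shelf, left or right of it
- pan3: extruded clay channel section (a short U-shaped gutter piece) lying open side up (flanges up): 80 mm long (its x axis), 64 mm wide (its y axis), 32 mm high, base and both side flanges 6 mm thick, so 52 mm clear between the flanges; about 120 g. Origin: centre of its underside as it lies, z up. It starts on the bench beside the kiln shelf, left or right of it
- cover1: extruded clay channel section (a short U-shaped gutter piece) lying open side down (flanges down): 80 mm long (its x axis), 64 mm wide (its y axis), 32 mm high, base and both side flanges 6 mm thick, so 52 mm clear between the flanges; about 120 g. Origin: centre of its underside as it lies, z up. It starts on the bench beside the kiln shelf, left or right of it; one of the two may be absent
- cover2: extruded clay channel section (a short U-shaped gutter piece) lying open side down (flanges down): 80 mm long (its x axis), 64 mm wide (its y axis), 32 mm high, base and both side flanges 6 mm thick, so 52 mm clear between the flanges; about 120 g. Origin: centre of its underside as it lies, z up. It starts on the bench beside the kiln shelf, left or right of it; one of the two may be absent
- post1: square kiln post of tan cordierite, 38 x 38 mm and 50 mm tall, about 110 g, standing on the bench at the left or right; a dark 20 mm hole shows at each end; the same either end up; origin at its middle (25 mm above its foot), z along its height; three to five of the five posts are there, the others absent
- post2: square kiln post of tan cordierite, 38 x 38 mm and 50 mm tall, about 110 g, standing on the bench at the left or right; a dark 20 mm hole shows at each end; the same either end up; origin at its middle (25 mm above its foot), z along its height; three to five of the five posts are there, the others absent
- post3: square kiln post of tan cordierite, 38 x 38 mm and 50 mm tall, about 110 g, standing on the bench at the left or right; a dark 20 mm hole shows at each end; the same either end up; origin at its middle (25 mm above its foot), z along its height; three to five of the five posts are there, the others absent
- post4: square kiln post of tan cordierite, 38 x 38 mm and 50 mm tall, about 110 g, standing on the bench at the left or right; a dark 20 mm hole shows at each end; the same either end up; origin at its middle (25 mm above its foot), z along its height; three to five of the five posts are there, the others absent
- post5: square kiln post of tan cordierite, 38 x 38 mm and 50 mm tall, about 110 g, standing on the bench at the left or right; a dark 20 mm hole shows at each end; the same either end up; origin at its middle (25 mm above its foot), z along its height; three to five of the five posts are there, the others absent
- pinch_bowl: bystander: small clay bowl, 60 mm across, 34 mm high; origin at the centre of its underside; to be left alone
- small_bowl: bystander: clay bowl, 72 mm across, 40 mm high; origin at the centre of its underside; to be left alone
- beaker: bystander: clay beaker, 72 mm across, 85 mm high; origin at the centre of its underside; to be left alone
- wide_bowl: bystander: wide clay bowl, 100 mm across, 40 mm high; origin at the centre of its underside; to be left alone
- sponge_block: bystander: yellow sponge block 90 x 60 x 35 mm; origin at the centre of its underside; to be left alone
- clay_brush: bystander: brush lying on the bench; to be left alone

How it is judged:
By the outcome, as a careful person would: the job done as asked, in the order asked, and still so for the second after the job is handed in, with the robot touching nothing.
Of cover1, cover2 only 1 to 2 are there at a start; the rules pass over those that are not, and their reading is None.
Of post1, post2, post3, post4, post5 only 3 to 5 are there at a start; the rules pass over those that are not, and their reading is None.
At some moment in a run one of pan1, pan2, pan3, cover1, cover2 may be knocked a few centimetres aside while the robot is not near it.
Once in a run the grip may slacken for a moment while it holds something.
It also fails if it takes over 210 s, if anything falls off the work surface, if the arm or the gripper's body presses on something with over 40 N, if the wrist force passes 120 N, or if a joint passes its speed limit or range.

### The arm

A 6-joint arm with a two-finger parallel gripper is mounted at the origin on the work surface. World frame = base frame: x ahead of the robot, y to its left, z up, the work surface at z = 0. Lengths are in m, angles in rad, forces in N, time in s.
With the tool pointing down it reaches from about 0.375 to 0.9 m from the base axis. Payload 3.1 kg.
Tool frame: the origin (TCP) lies on the centre line of the jaws, within the pads' length; the fingertips stand 19 mm ahead of it and the grasp point (between the pads) is the TCP; z points along the fingers, y is the line along which they close (so a half turn about z gives the same grasp; the last joint's range is limited). The gripper opens to 85 mm and grips with 20 to 120 N. Pads are 22 mm wide; open, the fingers measure 114 mm over their backs; the gripper's body (76 mm by 85 mm) begins 54 mm behind the grasp point. The pads swing forward as they close: fully open they stand 13 mm farther back than shut.
Start: joints at [-1.3, 0.527, 1.433, -0, 1.181, -0.178], TCP at [0.271, -0.563, 0.25] pointing down, gripper open.
Joint ranges: [-3.08, 3.08], [-0.75, 2.2], [0.22, 2.44], [-1.43, 4.57], [0, 2.65], [-2.85, 2.85]. Speed limits (rad/s): [2.79, 2.79, 3.14, 3.14, 3.14, 3.14].

### API

Orientations are given as a unit quaternion [x, y, z, w].
In Python, from station import manip gives the robot as it stands.
- The arm moves only by the tool servo_tool, never from a script. Its argument "rows" is a list that holds one entry, the list of rows, each a list of 7 numbers: the turn, a rotation vector about the tool's x, y, z in degrees, then the shift along the tool's x, y, z in m, then the gripper command: -1 is shut, 1 is fully open, values between are in proportion. In form: [[[wx, wy, wz, tx, ty, tz, jaw], ...]]. A call has 1 to 8 rows; each row shifts and turns the commanded pose from where the row before left it, along the tool's axes as they then stand; what a row does not reach is not made up. A row lasts 1/12 s, in which the tool goes at most 41.7 mm and 7.16 degrees, less where a joint would pass 70% of its speed; a pose out of reach is approached as far as the arm can. A call is refused whole if a number of a shift passes 0.0417 or a number of a turn 7.16, either way. A call with a gripper value outside its range is refused whole. The fingers move at their own pace and stop on an object; "squeeze" is the grip in N (left out, the last holds). Time passes only in rows, so rows that do not move let the fingers close. It gives the time, the measured TCP pose, the force, the opening and the grip force at its end, in the units of the state.
- manip.sense(): the state, without advancing time (a new reading comes with each control period).
- manip.snapshot(name): name is "side" or "top" or "wrist"; returns the picture (480x640x3 uint8, blue, green, red); there is no depth.
- manip.camera_info(name): a dict with "K" (3x3 intrinsics, pixels), "camera_from_world" (4x4, takes a point from world to camera coordinates). Camera axes: x right, y down, z forward; pixel columns grow to the right and rows downward; lengths in m; the calibration is good to about 2 mm. A picture is of the moment at which its call begins: read the wrist's pose just before it. camera_info takes no time and is no camera call; for the wrist camera it gives the pose at the moment of the call.
- manip.sign_off(): hands the job in; it is judged then, once.
The state is a dict: "t": time; "q": joint angles; "qd": joint speeds; "tau": joint torques, N m; "tcp_pos": TCP position; "tool_rot": TCP orientation; "force": force on the tool from outside, world axes, zero at the start; "ft_torque": the same for the moment, N m; "finger_gap": opening from 0.0 (shut) to 1.0 (fully open); "gripper_force": force on a finger pad.
Only numpy, scipy, OpenCV 4.12 (cv2) and the standard library are available. Lean on these libraries where they do the work, as an engineer would, in place of code of your own. Each camera call takes 0.05 s, during which the arm holds its last target. There are 200 camera calls.

## Working session

There is one attempt and no reset: what is moved stays moved. The work goes in short steps, Python scripts to look and compute and a tool call to move; the robot and the scene stay as the last step left them, time stands still between calls to the robot, and variables do not carry over. Pictures are saved under pics/ and viewed, at most 14 in all, crops included, and the job is handed in when it is done.

Besides the shell and the picture viewer there is one more tool, called after "Request:" as name(argument=value, ...), one argument or row to a line, values as JSON. servo_tool: Moves the arm, as the interface text tells. Its arguments: {"type":"object","properties":{"rows":{"type":"array","items":{"type":"array","items":{"type":"array","items":{"type":"number"}}}},"squeeze":{"type":"number"}},"required":["rows"]}

```bash
mkdir -p pics; ls
python3 - <<'E'
from station import manip
import cv2,numpy as np
np.set_printoptions(precision=4,suppress=True)
print(manip.sense())
for n in("top","side"):
    cv2.imwrite(f"pics/{n}0.png",manip.snapshot(n)); c=manip.camera_info(n); print(n,np.array(c["K"]),np.array(c["camera_from_world"]))
E
```

```text
pics
{'t': 0.0, 'q': array([-1.3005,  0.5285,  1.4339, -0.    ,  1.1814, -0.1785]), 'qd': array([-0.0003,  0.0003,  0.0006, -0.    , -0.0006, -0.0002]), 'tau': array([  0.0005, -44.2342, -17.8028,  -0.0002,   0.0086,  -0.    ]), 'tcp_pos': array([ 0.271 , -0.5624,  0.2493]), 'tool_rot': array([ 0.9749,  0.2225, -0.0001, -0.0011]), 'force': array([ 0.7792,  0.3168, -0.231 ]), 'ft_torque': array([ 0.0359,  0.0144, -0.0313]), 'gripper_force': 0.0, 'finger_gap': 0.998114745526908}
top [[561.7799   0.     315.0913]
 [  0.     561.7799 242.0375]
 [  0.       0.       1.    ]] [[ 0.0014 -1.      0.0056 -0.0033]
 [-0.991  -0.0022 -0.1337  0.5396]
 [ 0.1337 -0.0054 -0.991   1.4509]
 [ 0.      0.      0.      1.    ]]
side [[556.4141   0.     328.7177]
 [  0.     556.4141 233.5889]
 [  0.       0.       1.    ]] [[-0.8469 -0.5316  0.0137  0.474 ]
 [-0.2727  0.4121 -0.8694  0.2212]
 [ 0.4565 -0.74   -0.494   1.0572]
 [ 0.      0.      0.      1.    ]]
```

View pics/top0.png

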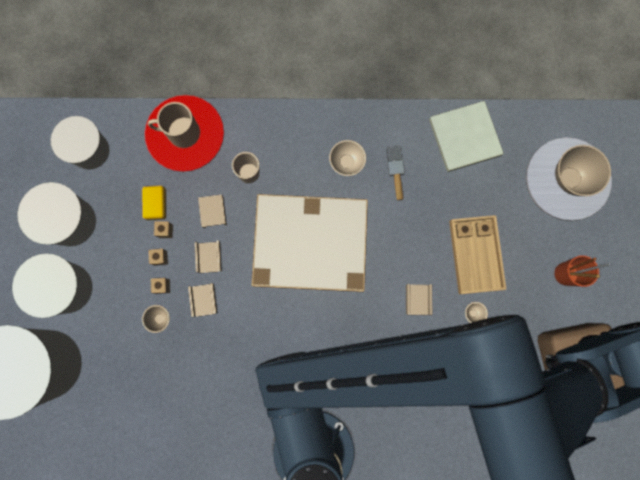

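View pics/side0.png

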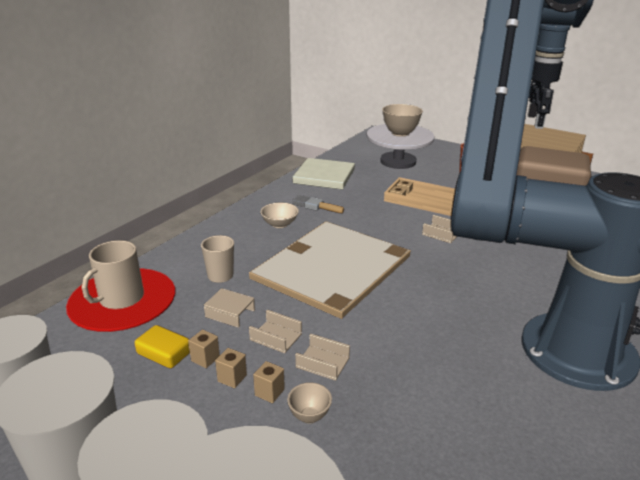

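Top view: shelf centre around (310,243), cover (211,210), pans (208,257), (202,300) and (419,299). Three posts stand at (162,229), (157,257) and (158,286), and the tray is at (480,255). The side view confirms one cover, and that the pans lie open side up.

```bash
cat > h.py <<'E'
from station import manip
import cv2,numpy as np
from scipy.spatial.transform import Rotation as R
np.set_printoptions(precision=4,suppress=True)
def cam(n):
    c=manip.camera_info(n); return np.array(c["K"]),np.array(c["camera_from_world"])
def p2w(uv,z,c):
    "pixels -> world xy on plane z"
    K,T=c; uv=np.atleast_2d(np.asarray(uv,float)); Rm=T[:3,:3]; o=-Rm.T@T[:3,3]
    d=(Rm.T@np.linalg.inv(K)@np.c_[uv,np.ones(len(uv))].T).T
    return (o+d*((z-o[2])/d[:,2])[:,None])[:,:2]
def w2p(P,c):
    K,T=c; q=(T[:3,:3]@np.atleast_2d(P).T).T+T[:3,3]; q=(K@q.T).T; return q[:,:2]/q[:,2:]
def st():
    s=manip.sense(); Rm=R.from_quat(s["tool_rot"]).as_matrix()
    print("t %.2f"%s["t"],"tcp",s["tcp_pos"],"ytool",Rm[:,1],"z",Rm[:,2],"F",s["force"],"gap %.3f gf %.1f"%(s["finger_gap"],s["gripper_force"])); return s,Rm
def delta(target,yaw=None):
    "shift in tool axes to reach world target; turn about tool z so tool y lies along yaw (mod 180)"
    s,Rm=st(); d=Rm.T@(np.array(target)-s["tcp_pos"]); a=None
    if yaw is not None:
        ty=np.degrees(np.arctan2(Rm[1,1],Rm[0,1])); a=-((np.degrees(yaw)-ty+90)%180-90)
    print("tool shift",d,"turn z deg",a); return d,a
def blobs(im,c,z,lo,hi,amin):
    hsv=cv2.cvtColor(im,cv2.COLOR_BGR2HSV); m=cv2.inRange(hsv,lo,hi)
    out=[]
    for k in cv2.findContours(m,cv2.RETR_EXTERNAL,cv2.CHAIN_APPROX_NONE)[0]:
        if cv2.contourArea(k)<amin: continue
        w=p2w(k[:,0]+0.0,z,c).astype(np.float32); r=cv2.minAreaRect(w); out.append((k[:,0].mean(0),r))
    return out
E
python3 - <<'E'
from h import *
c=cam("top"); im=cv2.imread("pics/top0.png"); hsv=cv2.cvtColor(im,cv2.COLOR_BGR2HSV)
for u,v in [(211,210),(202,300),(419,299),(310,243),(50,50),(230,230),(157,250),(480,270)]: print((u,v),hsv[v,u])
for n,b in (("lo",blobs(im,c,0.032,(5,40,110),(25,160,255),60)),("shelf",blobs(im,c,0.018,(5,15,180),(30,60,255),2000))):
    for k,r in b: print(n,k,np.array(r[0]),np.array(r[1]),r[2])
K,T=c; print("cam at",-T[:3,:3].T@T[:3,3])
big=cv2.resize(im[180:340,130:290],None,fx=3.6,fy=3.6,interpolation=cv2.INTER_CUBIC); cv2.imwrite("pics/crop0.png",big)
K,T=cam("wrist");s=manip.sense();Rm=R.from_quat(s["tool_rot"]).as_matrix();print(K);print("cam in tool",Rm.T@(-T[:3,:3].T@T[:3,3]-s["tcp_pos"]));print(T[:3,:3]@Rm)
E
```

```text
(211, 210) [ 17  63 189]
(202, 300) [ 17  62 194]
(419, 299) [ 20  63 187]
(310, 243) [ 23  28 213]
(50, 50) [ 21  17 103]
(230, 230) [106  27 124]
(157, 250) [ 19  96 175]
(480, 270) [ 19 103 194]
lo [616.8485 380.9091] [ 0.1821 -0.7817] [0.0282 0.0225] 15.25819206237793
lo [574.9259 337.8426] [ 0.2963 -0.6811] [0.0326 0.135 ] 21.611623764038086
lo [153.7197 318.3409] [0.339  0.4129] [0.0685 0.0667] 18.669004440307617
lo [474.6351 312.7027] [ 0.3595 -0.4223] [0.0487 0.0559] 13.841354370117188
lo [418.8762 299.3238] [ 0.3896 -0.2735] [0.0658 0.0781] 88.50144958496094
lo [198.6346 300.0385] [0.3868 0.2936] [0.0777 0.0639] 8.910430908203125
lo [157.7547 285.1321] [0.4256 0.4097] [0.0367 0.0378] 0.1057656854391098
lo [155.4038 255.9615] [0.5022 0.4198] [0.0393 0.0388] 5.906424522399902
lo [204.3793 257.069 ] [0.5    0.2826] [0.0785 0.064 ] 4.214475154876709
lo [160.6538 228.    ] [0.577  0.4078] [0.0377 0.0379] 0.1388983130455017
lo [477.3361 254.4034] [ 0.5092 -0.432 ] [0.202  0.1289] 5.528332710266113
lo [211.51 210.44] [0.625  0.2746] [0.0803 0.0642] 7.904312610626221
lo [309.8358 242.7363] [0.5406 0.0123] [0.2982 0.2488] 87.29002380371094
lo [397.5789 186.2632] [ 0.6919 -0.2242] [0.0694 0.0181] 5.901678085327148
lo [245.3919 165.0541] [0.75   0.1874] [0.0724 0.0703] 0.8609181046485901
lo [583.6966 170.2828] [ 0.7384 -0.7299] [0.1392 0.1426] 42.75816345214844
lo [347.1735 157.5   ] [ 0.7719 -0.0885] [0.0949 0.0962] 45.56450271606445
lo [169.9248 121.8496] [0.8772 0.3875] [0.0975 0.1052] 50.80316925048828
shelf [309.9905 238.95  ] [0.5429 0.0122] [0.2944 0.244 ] 87.28104400634766
shelf [ 47.5297 216.4977] [0.624  0.7115] [0.1641 0.1545] 47.236053466796875
cam at [0.3408 0.0057 1.51  ]
[[401.5783   0.     315.618 ]
 [  0.     401.5783 241.4157]
 [  0.       0.       1.    ]]
cam in tool [ 0.0701 -0.001  -0.1235]
[[-0.0003  1.     -0.0001]
 [-0.9617 -0.0003 -0.2742]
 [-0.2742  0.      0.9617]]
```

View pics/crop0.png

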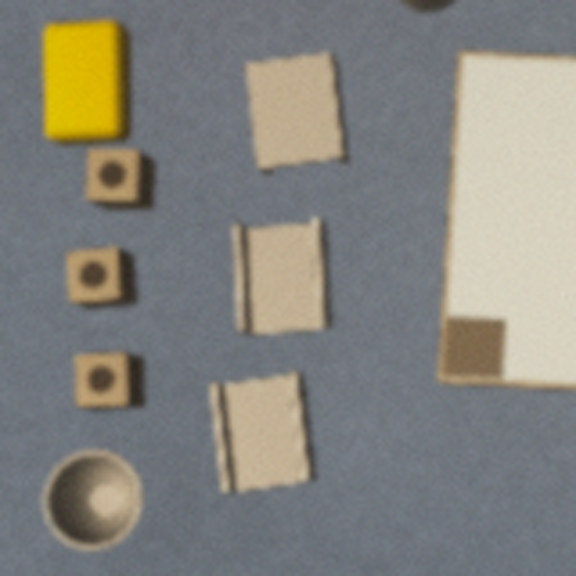

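The enlargement shows the cover at top, two pans below it with flanges running along world x, and three posts with the sponge tight against the first one in x. So I'll grip the posts along y.

Run:
```python
from h import *
c=cam("top"); im=cv2.imread("pics/top0.png")
for k,r in blobs(im,c,0.018,(5,15,110),(30,160,255),3000):
    if abs(k[0]-310)<9: sh=r; print("shelf",k,r)
for k,r in blobs(im,c,0.018,(5,60,50),(25,200,140),60):
    print("patch?",k,r)
th=np.radians(-(90-87.29)); C=np.array(sh[0])
M=np.array([[np.cos(th),-np.sin(th)],[np.sin(th),np.cos(th)]])
for s in(-79,0,79): print("slot",s,C+M@[0,s/1000],"flange+",C+M@[0,s/1000+.029])
print("cover", C+M@[0,.0395])
for n,p in(("p1",(-.1,.125)),("p2",(-.1,-.125)),("p3",(.1,0))): print(n,C+M@p)
for (x,y,a) in((.3896,-.2735,-1.5),(.5,.2826,4.2),(.3868,.2936,8.9)):
    a=np.radians(a); print("flange",x-.029*np.sin(a),y+.029*np.cos(a))
delta((.390,-.2445,.15),np.radians(88.5));
```

```text
shelf [309.716 242.6  ] ((0.5422782301902771, 0.011927247047424316), (0.303304523229599, 0.25405967235565186), 87.28179168701172)
patch? [617.    380.875] ((0.1804020255804062, -0.7896215915679932), (0.035347383469343185, 0.028555212542414665), 15.270462036132812)
patch? [567.9677 340.371 ] ((0.29633069038391113, -0.6724131107330322), (0.08137230575084686, 0.2056279182434082), 29.913850784301758)
patch? [153.2371 319.5979] ((0.33653193712234497, 0.4237426221370697), (0.0637788400053978, 0.046442750841379166), 12.177345275878906)
patch? [355.1091 280.7273] ((0.43913790583610535, -0.10726875066757202), (0.03981690853834152, 0.0398080088198185), 89.44324493408203)
patch? [261.1818 276.1636] ((0.45076075196266174, 0.14001572132110596), (0.03722997382283211, 0.03984971344470978), 0.10283809900283813)
patch? [581.     271.0588] ((0.46714264154434204, -0.6999236345291138), (0.08291979134082794, 0.12070029228925705), 0.1010817140340805)
patch? [311.3922 205.7255] ((0.6404010653495789, 0.006089216098189354), (0.038522329181432724, 0.03788448125123978), 0.15188558399677277)
patch? [588.95  188
[... 524 characters left out ...]
172.369  115.7262] ((0.8940070271492004, 0.3942672610282898), (0.06427517533302307, 0.08432848006486893), 36.12728500366211)
slot -79 [ 0.5385 -0.067 ] flange+ [ 0.5399 -0.038 ]
slot 0 [0.5423 0.0119] flange+ [0.5436 0.0409]
slot 79 [0.546  0.0908] flange+ [0.5474 0.1198]
cover [0.5441 0.0514]
p1 [0.4483 0.1415]
p2 [ 0.4365 -0.1082]
p3 [0.6422 0.0072]
flange 0.3903591315009283 -0.24450993757570885
flange 0.49787609228329865 0.3115221198395093
flange 0.3823133987973154 0.3222508361073123
t 0.10 tcp [ 0.2711 -0.5625  0.2494] ytool [ 0.4339 -0.901  -0.002 ] z [-0.0005  0.002  -1.    ] F [-0.5024 -0.0976  0.4701] gap 0.999 gf 0.0
tool shift [ 0.2451 -0.2347  0.1   ] turn z deg 27.212447699915003
```

Request:
servo_tool(
  rows=[
    [[0,0,0,0.0272,-0.026,0.011,0],[0,0,0,0.0272,-0.026,0.011,0],[0,0,0,0.0272,-0.026,0.011,-0.4],[0,0,0,0.0272,-0.026,0.011,-0.4],[0,0,0,0.0272,-0.026,0.011,-0.4],[0,0,0,0.0272,-0.026,0.011,-0.4],[0,0,0,0.0272,-0.026,0.011,-0.4],[0,0,0,0.0272,-0.026,0.011,-0.4]],
  ],
  squeeze=40,
)

```text
t: 0.77
tcp_pos: [0.3772, -0.2795, 0.1618]
tool_rot: [0.975, 0.222, 0.0, -0.0]
force: [-0.1, 0.1, 0.2]
finger_gap: 0.303
gripper_force: 0.0
```

Request:
servo_tool(
  rows=[
    [[0,0,0,0.0275,-0.0267,0.012,-0.4],[0,0,6.8,0,0,0,-0.4],[0,0,6.8,0,0,0,-0.4],[0,0,6.8,0,0,0,-0.4],[0,0,6.8,0,0,0,-0.4],[0,0,0,0,0,0,-0.4],[0,0,0,0,0,0,-0.4]],
  ],
)

```text
t: 1.35
tcp_pos: [0.3901, -0.2452, 0.1502]
tool_rot: [1.0, -0.011, -0.0, -0.0]
force: [-0.3, 0.1, -1.4]
finger_gap: 0.298
gripper_force: 0.0
```

Run:
```python
from h import *
s,_=delta((.3904,-.2445,.031),np.radians(88.5)); 
cv2.imwrite("pics/w1.png",manip.snapshot("wrist")); 
c=cam("wrist"); print(w2p([(.3904,-.2445,.032),(.3904,-.3025,.032)],c))
```

```text
t 1.35 tcp [ 0.3901 -0.2452  0.1502] ytool [-0.0229 -0.9997 -0.0003] z [-0.0003  0.0003 -1.    ] F [-0.2956  0.0846 -1.408 ] gap 0.298 gf 0.0
tool shift [ 0.0003 -0.0006  0.1192] turn z deg 0.19031162182028538
[[316.4044 242.0464]
 [409.1533 239.9622]]
```

View pics/w1.png

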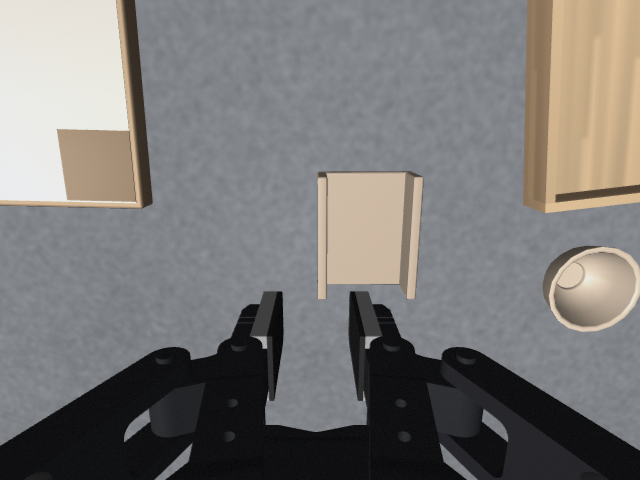

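The wrist view shows the pan's left flange rim from (322,172) to (322,298) and its right rim at about u 417. The finger midpoint is at about u 315, so the pan sits roughly 4 mm to the right.

Run:
```python
from h import *
c=cam("wrist"); print(p2w([(322.5,172),(322.5,298),(417.5,174),(411,298)],.032,c))
# shelf corner and patch2 seen in wrist: top face corner, patch corners
print("shelf corner",p2w([(143,206)],.018,c),"patch",p2w([(58,129),(130,132),(67,201),(134,203)],.018,c), p2w([(58,129),(130,132),(67,201),(134,203)],.018,c).mean(0))
```

```text
[[ 0.4338 -0.2491]
 [ 0.3524 -0.2476]
 [ 0.4313 -0.3058]
 [ 0.351  -0.3053]]
shelf corner [[ 0.4132 -0.133 ]] patch [[ 0.4622 -0.0877]
 [ 0.4594 -0.1315]
 [ 0.4176 -0.0845]
 [ 0.4153 -0.1275]] [ 0.4386 -0.1078]
```

Request:
servo_tool(
  rows=[
    [[0,0,0,0,0.0038,0.019,-0.4],[0,0,0,0,0,0.02,-0.4],[0,0,0,0,0,0.02,-0.4],[0,0,0,0,0,0.02,-0.4],[0,0,0,0,0,0.02,-0.4],[0,0,0,0,0,0.02,-0.4]],
  ],
)

```text
t: 1.9
tcp_pos: [0.3902, -0.2494, 0.0304]
tool_rot: [1.0, -0.012, 0.0, 0.0]
force: [0.3, -0.3, -0.3]
finger_gap: 0.3
gripper_force: 0.0
```

Request:
servo_tool(
  rows=[
    [[0,0,0,0,0,0,-1],[0,0,0,0,0,0,-1],[0,0,0,0,0,0,-1],[0,0,0,0,0,0,-1],[0,0,0,0,0,0,-1],[0,0,0,0,0,0,-1]],
  ],
)

```text
t: 2.4
tcp_pos: [0.3905, -0.2494, 0.0323]
tool_rot: [1.0, -0.013, 0.001, 0.001]
force: [-0.2, 0.1, 0.2]
finger_gap: 0.06
gripper_force: 42.1
```

Request:
servo_tool(
  rows=[
    [[0,0,0,0,0,-0.02,-1],[0,0,0,0,0,-0.02,-1],[0,0,0,0,0,-0.02,-1],[0,0,0,0,0,0,-1]],
  ],
  squeeze=50,
)

```text
t: 2.73
tcp_pos: [0.3915, -0.2503, 0.0946]
tool_rot: [1.0, -0.013, 0.002, 0.002]
force: [0.1, -1.1, -1.2]
finger_gap: 0.057
gripper_force: 51.7
```

Request:
servo_tool(
  rows=[
    [[0,0,0,0.0085,-0.0131,0,-1],[0,0,0,0.019,-0.029,0,-1],[0,0,0,0.019,-0.029,0,-1],[0,0,0,0.019,-0.029,0,-1],[0,0,0,0.019,-0.029,0,-1],[0,0,0,0.019,-0.029,0,-1],[0,0,0,0.019,-0.029,0,-1],[0,0,1.2,0.019,-0.028,0,-1]],
  ],
)

```text
t: 3.4
tcp_pos: [0.5375, -0.0358, 0.091]
tool_rot: [1.0, -0.023, -0.0, -0.0]
force: [0.6, -0.6, -1.0]
finger_gap: 0.055
gripper_force: 51.7
```

Request:
servo_tool(
  rows=[
    [[0,0,0,0,0,0,-1],[0,0,0,0,0,0,-1],[0,0,0,0,0,0,-1]],
  ],
)

```text
t: 3.65
tcp_pos: [0.5364, -0.0375, 0.091]
tool_rot: [1.0, -0.023, -0.001, -0.0]
force: [-0.4, -0.6, -1.1]
finger_gap: 0.061
gripper_force: 51.7
```

Run:
```python
from h import *
delta((.5375,-.038,.0505),np.radians(87.3)); 
cv2.imwrite("pics/w2.png",manip.snapshot("wrist"));
```

```text
t 3.65 tcp [ 0.5364 -0.0375  0.091 ] ytool [-0.0458 -0.999  -0.0001] z [-0.0013  0.0001 -1.    ] F [-0.4363 -0.5688 -1.0667] gap 0.061 gf 51.7
tool shift [0.0012 0.0005 0.0405] turn z deg 0.0758696964718979
```

View pics/w2.png

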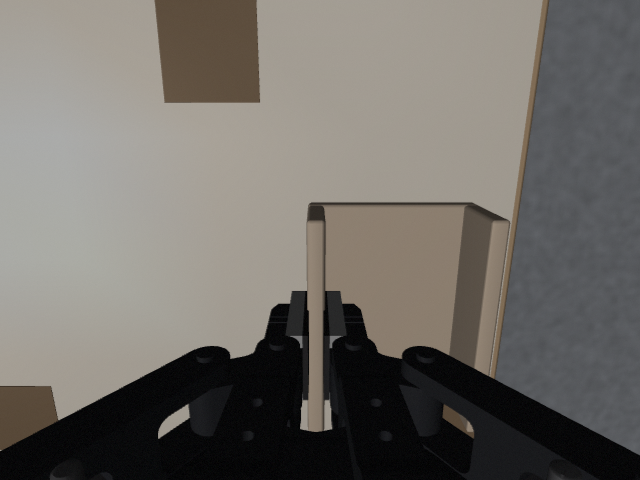

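The pan is held level by its left flange, over the white shelf with its right rim clear of the edge. Lowering now.

Request:
servo_tool(
  rows=[
    [[0,0,0,0.001,0.0005,0.01,-1],[0,0,0,0,0,0.013,-1],[0,0,0,0,0,0.009,-1],[0,0,0,0,0,0.005,-1],[0,0,0,0,0,0.003,-1],[0,0,0,0,0,0,-1],[0,0,0,0,0,0,-1]],
  ],
)

```text
t: 4.28
tcp_pos: [0.538, -0.0385, 0.0512]
tool_rot: [1.0, -0.024, -0.0, -0.0]
force: [0.4, -1.1, -0.4]
finger_gap: 0.057
gripper_force: 51.7
```

Request:
servo_tool(
  rows=[
    [[0,0,0,0,0,0,-0.85],[0,0,0,0,0,0,-0.7],[0,0,0,0,0,0,-0.5],[0,0,0,0,0,0,-0.5]],
  ],
)

```text
t: 4.62
tcp_pos: [0.5384, -0.0383, 0.0518]
tool_rot: [1.0, -0.023, 0.0, 0.0]
force: [-0.2, 0.3, 0.4]
finger_gap: 0.25
gripper_force: 0.0
```

Request:
servo_tool(
  rows=[
    [[0,0,0,0,0,-0.02,-0.5],[0,0,0,0,0,-0.04,-0.5],[0,0,0,0,0,-0.04,-0.4],[0,0,0,0,0,-0.03,-0.4],[0,0,0,0,0,0,-0.4]],
  ],
)

```text
t: 5.03
tcp_pos: [0.542, -0.0391, 0.1877]
tool_rot: [1.0, -0.023, 0.007, 0.002]
force: [1.0, 0.2, -0.1]
finger_gap: 0.294
gripper_force: 0.0
```

Run:
```python
from h import *
delta((.4979,.3115,.16),np.radians(94.2)); 
cv2.imwrite("pics/w3.png",manip.snapshot("wrist")); cv2.imwrite("pics/top3.png",manip.snapshot("top"))
np.savez("w3.npz",K=cam("wrist")[0],T=cam("wrist")[1])
```

```text
t 5.03 tcp [ 0.542  -0.0391  0.1877] ytool [-0.0464 -0.9989  0.0031] z [ 0.0131 -0.0037 -0.9999] F [ 0.9754  0.1777 -0.0757] gap 0.294 gf 0.0
tool shift [-0.0607 -0.3483  0.0259] turn z deg -6.86170077944189
```

View pics/w3.png

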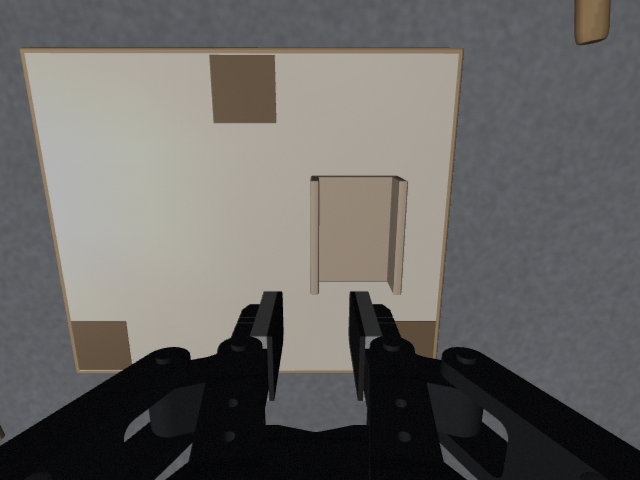

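Pan 1 is on the shelf, with its left rim at u 315 and v from 179 to 294, square with the shelf and the patches. Next is the middle-left pan.

Request:
servo_tool(
  rows=[
    [[0,0,0,-0.0061,-0.0348,0.0026,-0.4],[0,0,0,-0.0061,-0.0348,0.0026,-0.4],[0,0,0,-0.0061,-0.0348,0.0026,-0.4],[0,0,0,-0.0061,-0.0348,0.0026,-0.4],[0,0,0,-0.0061,-0.0348,0.0026,-0.4],[0,0,0,-0.0061,-0.0348,0.0026,-0.4],[0,0,0,-0.0061,-0.0348,0.0026,-0.4],[0,0,0,-0.0061,-0.0348,0.0026,-0.4]],
  ],
)

```text
t: 5.8
tcp_pos: [0.5005, 0.2434, 0.1583]
tool_rot: [1.0, -0.023, -0.002, 0.001]
force: [0.6, -0.6, 0.1]
finger_gap: 0.302
gripper_force: 0.0
```

Request:
servo_tool(
  rows=[
    [[0,0,0,-0.0061,-0.0348,0.0026,-0.4],[0,0,0,-0.0058,-0.0351,0.0026,-0.4],[0,0,-6.9,0,0,0,-0.4],[0,0,0,0,0,0,-0.4],[0,0,0,0,0,0,-0.4],[0,0,0,0,0,0,-0.4]],
  ],
)

```text
t: 6.3
tcp_pos: [0.4931, 0.3114, 0.1541]
tool_rot: [0.999, 0.035, -0.001, 0.001]
force: [0.2, -0.6, 0.2]
finger_gap: 0.303
gripper_force: 0.0
```

Run:
```python
from h import *
d=np.load("w3.npz"); c3=(d["K"],d["T"])
q=p2w([(315,179),(314.5,294),(404,181),(397,294)],.050,c3); print("placed",q,q.mean(0))
print("patch3",p2w([(210,55),(275,55),(213,123),(276,122)],.018,c3).mean(0), "shelf corners",p2w([(24,51),(462,51),(78,371),(436,371)],.018,c3))
delta((.4979,.3115,.031),np.radians(94.2))
im=manip.snapshot("wrist"); c=cam("wrist"); cv2.imwrite("pics/w4.png",im)
K,T=cam("top")
for k,r in blobs(im,c,0.032,(5,30,90),(30,160,255),3000): print(k,r)
t=manip.snapshot("top")
for k,r in blobs(t,cam("top"),0.032,(5,40,110),(25,160,255),60): 
    if r[0][1]<-.2: print("right",k,r)
cv2.imwrite("pics/top4.png",t)
```

```text
placed [[ 0.5771 -0.0387]
 [ 0.4983 -0.0346]
 [ 0.5731 -0.0952]
 [ 0.4956 -0.0914]] [ 0.536 -0.065]
patch3 [0.6355 0.0069] shelf corners [[ 0.666   0.149 ]
 [ 0.6525 -0.1392]
 [ 0.4257  0.1633]
 [ 0.4117 -0.1303]]
t 6.30 tcp [0.4931 0.3114 0.1541] ytool [ 0.0705 -0.9975  0.0011] z [-0.0025 -0.0013 -1.    ] F [ 0.1588 -0.6029  0.1677] gap 0.303 gf 0.0
tool shift [0.0051 0.0001 0.1231] turn z deg -0.15832728950590536
[323.4784 359.8549] ((0.4064624607563019, 0.2992594838142395), (0.07569405436515808, 0.04703840613365173), 12.36886215209961)
[142.7143 222.4245] ((0.4970437288284302, 0.4215257465839386), (0.04042155295610428, 0.04019314795732498), 5.405775547027588)
[361.5763 220.803 ] ((0.5052750706672668, 0.2832885682582855), (0.08151072263717651, 0.06359371542930603), 4.365426540374756)
[157.2135  89.6833] ((0.5761829018592834, 0.4094143509864807), (0.0406375527381897, 0.04014365002512932), 0.3003358840942383)
[565.76   207.4832] ((0.5212660431861877, 0.16468146443367004), (0.22777651250362396, 0.08891727030277252), 20.25299072265625)
[398.74    45.0189] ((0.6098828315734863, 0.2736726403236389), (0.04928644374012947, 0.06553004682064056), 7.930090427398682)
right [588.896 369.084] ((0.21127824485301971, -0.7102701663970947), (0.1915634274482727, 0.15486901998519897), 11.309182167053223)
right [475.918  312.7049] ((0.3552922010421753, -0.42441326379776), (0.05448649823665619, 0.05516534671187401), 0.08006787300109863)
right [477.3403 254.395 ] ((0.5094913840293884, -0.43210774660110474), (0.20237311720848083, 0.12849530577659607), 5.759839057922363)
right [397.6316 186.2632] ((0.6918912529945374, -0.22437436878681183), (0.06945625692605972, 0.01801736280322075), 6.363062381744385)
right [583.6897 170.2276] ((0.7384538650512695, -0.729892909526825), (0.1392684131860733, 0.14266595244407654), 42.758094787597656)
```

View pics/w4.png

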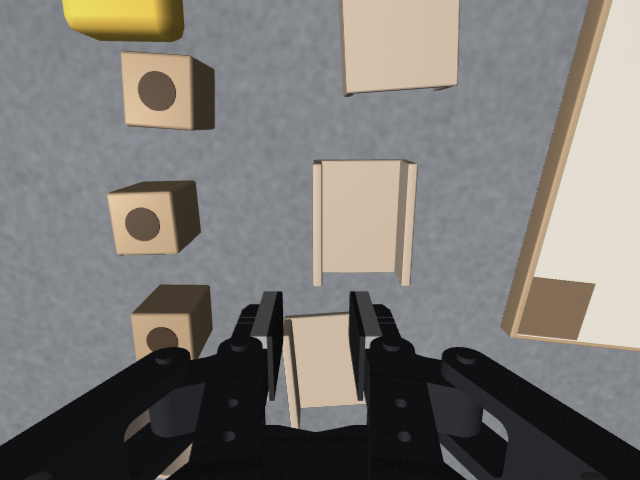

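The pan's left rim is at (318,162–285), just right of the finger midpoint. Its blob size and yaw match, and no further posts or covers are visible on the right.

Request:
servo_tool(
  rows=[
    [[0,0,0,0.005,0.0005,0.012,-0.4],[0,0,0,0.005,0.0005,0.02,-0.4],[0,0,0,0,0,0.025,-0.4],[0,0,0,0,0,0.025,-0.4],[0,0,0,0,0,0.025,-0.4],[0,0,0,0,0,0.015,-0.4],[0,0,0,0,0,0,-0.4]],
  ],
)

```text
t: 6.98
tcp_pos: [0.502, 0.3103, 0.0293]
tool_rot: [0.999, 0.036, -0.003, 0.001]
force: [0.2, 0.0, 0.1]
finger_gap: 0.297
gripper_force: 0.0
```

Request:
servo_tool(
  rows=[
    [[0,0,0,0,0,0,-1],[0,0,0,0,0,0,-1],[0,0,0,0,0,0,-1],[0,0,0,0,0,0,-1],[0,0,0,0,0,0,-1],[0,0,0,0,0,0,-1]],
  ],
)

```text
t: 7.48
tcp_pos: [0.5042, 0.3124, 0.0341]
tool_rot: [0.999, 0.037, 0.001, -0.0]
force: [0.5, -0.2, -0.8]
finger_gap: 0.053
gripper_force: 53.6
```

Request:
servo_tool(
  rows=[
    [[0,0,0,0,0,-0.02,-1],[0,0,0,0,0,-0.02,-1],[0,0,0,0,0,-0.02,-1],[0,0,0,0,0,0,-1]],
  ],
)

```text
t: 7.82
tcp_pos: [0.5062, 0.3134, 0.0972]
tool_rot: [0.999, 0.037, 0.004, -0.001]
force: [0.3, 0.3, -0.4]
finger_gap: 0.054
gripper_force: 53.8
```

Run:
```python
from h import *
delta((.543,.041,.09),np.radians(87.3))
im=manip.snapshot("wrist"); cv2.imwrite("pics/w5.png",im)
```

```text
t 7.82 tcp [0.5062 0.3134 0.0972] ytool [ 0.0738 -0.9973 -0.0023] z [ 0.0074  0.0029 -1.    ] F [ 0.2624  0.3009 -0.4156] gap 0.054 gf 53.8
tool shift [0.0165 0.2744 0.0067] turn z deg 6.932033766245127
```

Request:
servo_tool(
  rows=[
    [[0,0,0,0.001,0.018,0,-1],[0,0,0,0.0025,0.0366,0,-1],[0,0,0,0.0025,0.0366,0,-1],[0,0,0,0.0025,0.0366,0,-1],[0,0,0,0.0026,0.0367,0,-1],[0,0,0,0.0026,0.0367,0,-1],[0,0,0,0.0027,0.0367,0,-1],[0,0,0,0.0027,0.0367,0,-1]],
  ],
)

```text
t: 8.53
tcp_pos: [0.5422, 0.0382, 0.0923]
tool_rot: [0.999, 0.037, -0.001, -0.0]
force: [-0.2, -1.2, -1.2]
finger_gap: 0.058
gripper_force: 53.7
```

Request:
servo_tool(
  rows=[
    [[0,0,3.5,0,0,0.003,-1],[0,0,3.4,0,0,0.003,-1],[0,0,0,0,0,0,-1],[0,0,0,0,0,0,-1],[0,0,0,0,0,0,-1]],
  ],
)

```text
t: 8.95
tcp_pos: [0.5426, 0.0402, 0.0868]
tool_rot: [1.0, -0.022, -0.001, -0.0]
force: [-0.1, -0.0, -0.4]
finger_gap: 0.054
gripper_force: 53.7
```

Run:
```python
from h import *
delta((.5455,.041,.0505),np.radians(87.3))
im=manip.snapshot("wrist"); cv2.imwrite("pics/w6.png",im); c=cam("wrist")
```

```text
t 8.95 tcp [0.5426 0.0402 0.0868] ytool [-0.045  -0.999  -0.0001] z [-0.0011  0.0002 -1.    ] F [-0.1193 -0.0405 -0.3929] gap 0.054 gf 53.7
tool shift [ 0.0029 -0.0009  0.0363] turn z deg 0.12175373311936255
```

View pics/w6.png

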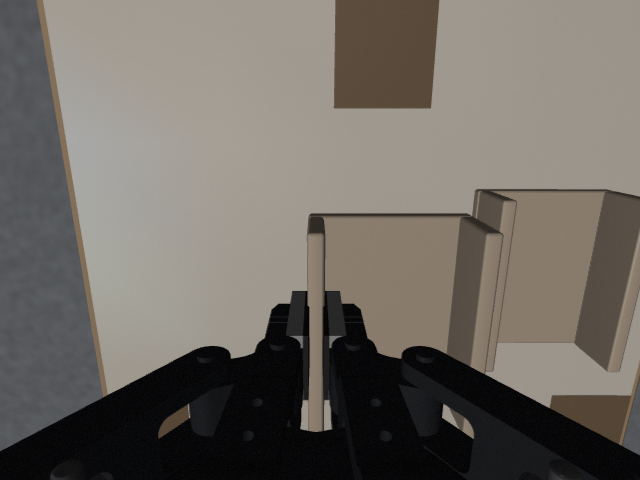

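The held pan sits left of the placed one with a gap, and the far-end offset agrees with the planned 3.6 mm grip difference. Lowering.

Request:
servo_tool(
  rows=[
    [[0,0,0,0.0029,-0.0009,0.01,-1],[0,0,0,0,0,0.01,-1],[0,0,0,0,0,0.007,-1],[0,0,0,0,0,0.005,-1],[0,0,0,0,0,0.002,-1],[0,0,0,0,0,0,-1],[0,0,0,0,0,0,-1]],
  ],
)

```text
t: 9.58
tcp_pos: [0.5459, 0.0406, 0.0531]
tool_rot: [1.0, -0.023, -0.0, -0.0]
force: [1.5, -0.2, -2.2]
finger_gap: 0.066
gripper_force: 28.8
```

Request:
servo_tool(
  rows=[
    [[0,0,0,0,0,0.001,-1],[0,0,0,0,0,0,-0.85],[0,0,0,0,0,0,-0.7],[0,0,0,0,0,0,-0.5],[0,0,0,0,0,0,-0.5]],
  ],
)

```text
t: 10.0
tcp_pos: [0.5462, 0.0405, 0.0526]
tool_rot: [1.0, -0.023, 0.0, 0.0]
force: [-0.3, 0.4, -0.8]
finger_gap: 0.25
gripper_force: 0.0
```

Request:
servo_tool(
  rows=[
    [[0,0,0,0,0,-0.02,-0.5],[0,0,0,0,0,-0.04,-0.5],[0,0,0,0,0,-0.04,-0.4],[0,0,0,0,0,-0.03,-0.4],[0,0,0,0,0,0,-0.4],[0,0,0,0,0,0,-0.4]],
  ],
)

```text
t: 10.5
tcp_pos: [0.5472, 0.0404, 0.1845]
tool_rot: [1.0, -0.023, 0.003, 0.0]
force: [-0.3, 0.4, -1.3]
finger_gap: 0.295
gripper_force: 0.0
```

Run:
```python
from h import *
im=manip.snapshot("top"); cv2.imwrite("pics/top7.png",im)
for k,r in blobs(im,cam("top"),0.032,(5,40,110),(25,160,255),60): 
    if r[0][1]>.2 and r[0][0]<.7: print("left",k,r)
cv2.imwrite("pics/w7.png",manip.snapshot("wrist")); np.savez("w7.npz",K=cam("wrist")[0],T=cam("wrist")[1])
delta((.3823,.3222,.16),np.radians(98.9))
```

```text
left [201.8795 293.9518] ((0.4015052318572998, 0.29497358202934265), (0.05261269584298134, 0.06531188637018204), 1.7993439435958862)
left [157.8113 285.1509] ((0.42469996213912964, 0.4096255302429199), (0.0395980179309845, 0.03670111298561096), 2.125356674194336)
left [155.4615 256.    ] ((0.5020370483398438, 0.419553279876709), (0.0400458425283432, 0.03807082399725914), 7.29198694229126)
left [160.8113 228.1321] ((0.5769984722137451, 0.40769946575164795), (0.03770020604133606, 0.03805353865027428), 0.13889829814434052)
left [211.53 210.43] ((0.6252899765968323, 0.2746531367301941), (0.08050812035799026, 0.06432145833969116), 8.309810638427734)
t 10.60 tcp [0.5451 0.0407 0.1817] ytool [-0.0469 -0.9989 -0.0001] z [-0.0016  0.0002 -1.    ] F [-0.4595  0.3046  0.8544] gap 0.302 gf 0.0
tool shift [-0.1758 -0.2736  0.022 ] turn z deg -11.587187579840531
```

View pics/w7.png

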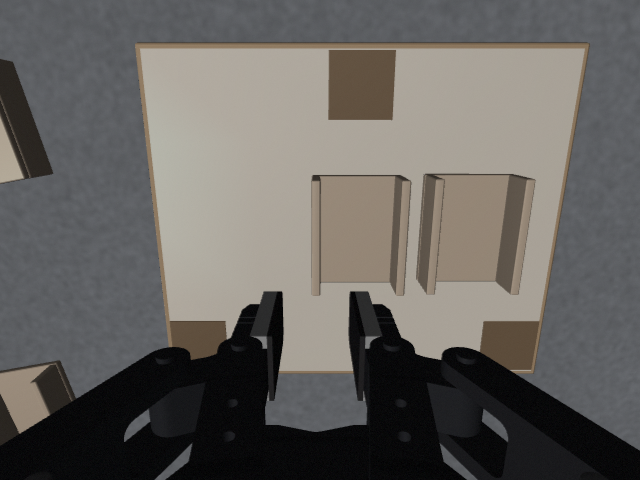

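Both pans are aligned, with a gap of about 24 px (15.7 mm at 1.53 px/mm). Next is the near-left pan.

Request:
servo_tool(
  rows=[
    [[0,0,0,-0.0195,-0.0304,0.0024,-0.4],[0,0,0,-0.0195,-0.0304,0.0024,-0.4],[0,0,0,-0.0195,-0.0304,0.0024,-0.4],[0,0,0,-0.0195,-0.0304,0.0024,-0.4],[0,0,0,-0.0195,-0.0304,0.0024,-0.4],[0,0,0,-0.0195,-0.0304,0.0024,-0.4],[0,0,0,-0.0195,-0.0304,0.0024,-0.4],[0,0,0,-0.0195,-0.0304,0.0024,-0.4]],
  ],
)

```text
t: 11.27
tcp_pos: [0.3992, 0.2915, 0.1611]
tool_rot: [1.0, -0.024, -0.002, 0.001]
force: [0.7, 0.0, 0.1]
finger_gap: 0.301
gripper_force: 0.0
```

Request:
servo_tool(
  rows=[
    [[0,0,0,-0.0198,-0.0304,0.0024,-0.4],[0,0,-5.8,0,0,0,-0.4],[0,0,-5.8,0,0,0,-0.4],[0,0,0,0,0,0,-0.4],[0,0,0,0,0,0,-0.4],[0,0,0,0,0,0,-0.4]],
  ],
)

```text
t: 11.77
tcp_pos: [0.3829, 0.3215, 0.1597]
tool_rot: [0.997, 0.076, -0.001, 0.0]
force: [0.3, 0.1, -1.2]
finger_gap: 0.299
gripper_force: 0.0
```

Run:
```python
from h import *
delta((.3823,.3222,.032),np.radians(98.9))
im=manip.snapshot("wrist"); c=cam("wrist"); cv2.imwrite("pics/w8.png",im)
for k,r in blobs(im,c,0.032,(5,30,90),(30,160,255),3000):
    print(k,r)
    if abs(r[0][0]-.39)<.03 and abs(r[0][1]-.295)<.04:
        a=r[2]; L,W=r[1]
        if L<W: a-=90
        a=np.radians(a); delta((r[0][0]-.029*np.sin(a),r[0][1]+.029*np.cos(a),.032),a+np.pi/2)
```

```text
t 11.77 tcp [0.3829 0.3215 0.1597] ytool [ 0.1522 -0.9884  0.0007] z [-0.0021 -0.0011 -1.    ] F [ 0.3372  0.0866 -1.2136] gap 0.299 gf 0.0
tool shift [-0.0002 -0.0009  0.1277] turn z deg -0.14837699496672485
[170.3278 281.9437] ((0.33612316846847534, 0.41364845633506775), (0.07204633951187134, 0.07288675755262375), 8.728876113891602)
[359.7105 228.7171] ((0.39090031385421753, 0.2947382628917694), (0.08217393606901169, 0.06358735263347626), 8.317741394042969)
t 11.82 tcp [0.3831 0.3215 0.16  ] ytool [ 0.1523 -0.9883  0.0005] z [-0.0015 -0.0008 -1.    ] F [ 0.2307 -0.3157 -0.3268] gap 0.301 gf 0.0
tool shift [ 0.004  -0.0014  0.128 ] turn z deg 0.4430242059774514
[183.3255 152.6549] ((0.4237576127052307, 0.41077959537506104), (0.040505241602659225, 0.03992929309606552), 3.229001760482788)
[601.6672 123.8908] ((0.47594234347343445, 0.17043328285217285), (0.1332196295261383, 0.05935301631689072), 21.267961502075195)
```

Request:
servo_tool(
  rows=[
    [[0,0,0.4,0.004,-0.0008,0.012,-0.4],[0,0,0,0,0,0.025,-0.4],[0,0,0,0,0,0.025,-0.4],[0,0,0,0,0,0.025,-0.4],[0,0,0,0,0,0.025,-0.4],[0,0,0,0,0,0.015,-0.4],[0,0,0,0,0,0,-0.4]],
  ],
)

```text
t: 12.4
tcp_pos: [0.3857, 0.3221, 0.0302]
tool_rot: [0.997, 0.073, -0.003, 0.001]
force: [0.1, -0.6, -0.0]
finger_gap: 0.301
gripper_force: 0.0
```

Request:
servo_tool(
  rows=[
    [[0,0,0,0,0,0,-1],[0,0,0,0,0,0,-1],[0,0,0,0,0,0,-1],[0,0,0,0,0,0,-1],[0,0,0,0,0,0,-1],[0,0,0,0,0,0,-1]],
  ],
)

```text
t: 12.9
tcp_pos: [0.3873, 0.3237, 0.0344]
tool_rot: [0.997, 0.074, 0.001, -0.0]
force: [0.2, 0.4, -0.8]
finger_gap: 0.058
gripper_force: 53.6
```

Request:
servo_tool(
  rows=[
    [[0,0,0,0,0,-0.02,-1],[0,0,0,0,0,-0.02,-1],[0,0,0,0,0,-0.02,-1],[0,0,0,0,0,0,-1]],
  ],
)

```text
t: 13.23
tcp_pos: [0.3888, 0.3246, 0.097]
tool_rot: [0.997, 0.074, 0.003, -0.001]
force: [0.9, -0.2, -0.8]
finger_gap: 0.054
gripper_force: 53.7
```

Run:
```python
from h import *
delta((.5485,.1203,.09),np.radians(87.3))
```

```text
t 13.23 tcp [0.3888 0.3246 0.097 ] ytool [ 0.1483 -0.9889 -0.0022] z [ 0.0061  0.0032 -1.    ] F [ 0.8766 -0.1584 -0.8464] gap 0.054 gf 53.7
tool shift [0.1276 0.2257 0.0073] turn z deg 11.229271488909717
```

Request:
servo_tool(
  rows=[
    [[0,0,0,0.008,0.0141,0,-1],[0,0,0,0.017,0.0302,0,-1],[0,0,0,0.017,0.0302,0,-1],[0,0,0,0.017,0.0302,0,-1],[0,0,0,0.017,0.0302,0,-1],[0,0,0,0.017,0.0302,0,-1],[0,0,0,0.017,0.0302,0,-1],[0,0,0,0.018,0.0307,0,-1]],
  ],
)

```text
t: 13.9
tcp_pos: [0.5473, 0.1175, 0.0932]
tool_rot: [0.997, 0.074, -0.001, -0.0]
force: [0.6, -0.6, -1.9]
finger_gap: 0.057
gripper_force: 53.7
```

Request:
servo_tool(
  rows=[
    [[0,0,5.6,0,0,0.003,-1],[0,0,5.6,0,0,0.003,-1],[0,0,0,0,0,0,-1],[0,0,0,0,0,0,-1],[0,0,0,0,0,0,-1]],
  ],
)

```text
t: 14.32
tcp_pos: [0.5466, 0.1193, 0.0875]
tool_rot: [1.0, -0.022, -0.0, 0.0]
force: [-0.0, 0.7, -0.7]
finger_gap: 0.055
gripper_force: 53.7
```

Run:
```python
from h import *
delta((.5494,.1200,.0525),np.radians(87.3))
im=manip.snapshot("wrist"); cv2.imwrite("pics/w9.png",im)
a=cv2.imread("pics/w6.png"); g=lambda i:cv2.cvtColor(i,cv2.COLOR_BGR2GRAY).astype(float)
for i in (a,im): col=g(i)[190:250,313:319].mean(1); print(190+np.argsort(-abs(np.diff(col)))[:4])
```

```text
t 14.32 tcp [0.5466 0.1193 0.0875] ytool [-0.0443 -0.999   0.    ] z [-0.0007  0.     -1.    ] F [-0.0276  0.7308 -0.7457] gap 0.055 gf 53.7
tool shift [ 0.0028 -0.0009  0.035 ] turn z deg 0.16340747828741087
[212 213 232 233]
[212 232 231 214]
```

Request:
servo_tool(
  rows=[
    [[0,0,0.1,0.0028,-0.0009,0.01,-1],[0,0,0,0,0,0.01,-1],[0,0,0,0,0,0.007,-1],[0,0,0,0,0,0.005,-1],[0,0,0,0,0,0.003,-1],[0,0,0,0,0,0,-1],[0,0,0,0,0,0,-1]],
  ],
)

```text
t: 14.95
tcp_pos: [0.5498, 0.1197, 0.0524]
tool_rot: [1.0, -0.024, -0.0, 0.0]
force: [0.0, -0.1, -1.0]
finger_gap: 0.053
gripper_force: 53.7
```

Request:
servo_tool(
  rows=[
    [[0,0,0,0,0,0,-1],[0,0,0,0,0,0,-0.85],[0,0,0,0,0,0,-0.7],[0,0,0,0,0,0,-0.5],[0,0,0,0,0,0,-0.5]],
  ],
)

```text
t: 15.37
tcp_pos: [0.5501, 0.1197, 0.0529]
tool_rot: [1.0, -0.024, 0.0, -0.0]
force: [0.2, 1.0, -0.3]
finger_gap: 0.251
gripper_force: 0.0
```

Request:
servo_tool(
  rows=[
    [[0,0,0,0,0,-0.02,-0.5],[0,0,0,0,0,-0.04,-0.5],[0,0,0,0,0,-0.04,-0.4],[0,0,0,0,0,-0.03,-0.4],[0,0,0,0,0,0,1],[0,0,0,0,0,0,1]],
  ],
)

```text
t: 15.87
tcp_pos: [0.5512, 0.1198, 0.1851]
tool_rot: [1.0, -0.024, 0.003, -0.0]
force: [-0.6, -0.0, -0.3]
finger_gap: 0.575
gripper_force: 0.0
```

Run:
```python
from h import *
im=manip.snapshot("top"); cv2.imwrite("pics/top10.png",im)
for k,r in blobs(im,cam("top"),0.032,(5,40,110),(25,160,255),60): 
    if r[0][1]>.2 and r[0][0]<.7: print("left",k,r)
cv2.imwrite("pics/w10.png",manip.snapshot("wrist")); np.savez("w10.npz",K=cam("wrist")[0],T=cam("wrist")[1])
delta((.6253,.2747,.16),np.radians(98))
```

```text
left [155.371  310.0161] ((0.3610900342464447, 0.41282451152801514), (0.06043199822306633, 0.024837559089064598), 87.38151550292969)
left [157.7925 285.1321] ((0.42558929324150085, 0.4096582233905792), (0.036685433238744736, 0.03783274441957474), 0.1057656854391098)
left [155.4423 255.9808] ((0.5020502209663391, 0.4195402264595032), (0.03953671082854271, 0.03866373375058174), 5.906424522399902)
left [160.6852 227.9815] ((0.5783495306968689, 0.4077489972114563), (0.040397658944129944, 0.03796530142426491), 0.1306307315826416)
left [208.1279 209.9302] ((0.6245874166488647, 0.28385859727859497), (0.08347020298242569, 0.04819738492369652), 1.663493037223816)
t 15.97 tcp [0.5491 0.1197 0.1822] ytool [-0.0486 -0.9988  0.0001] z [-0.0014 -0.     -1.    ] F [-0.6448  0.3776 -0.3824] gap 0.746 gf 0.0
tool shift [ 0.0686 -0.1585  0.0221] turn z deg -10.784202280707802
```

View pics/w10.png

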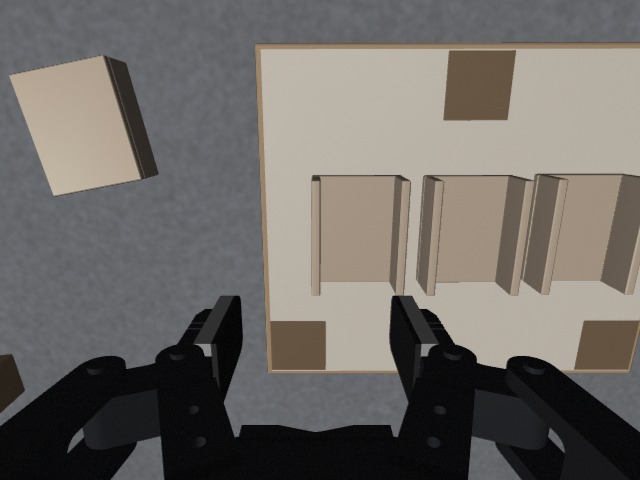

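Three pans now stand in an even row, ends in line around v 175–295. The cover's top corners are roughly (12,75), (104,55), (145,178) and (53,195).

Request:
servo_tool(
  rows=[
    [[0,0,0,0.0137,-0.0317,0.004,1],[0,0,0,0.0137,-0.0317,0.004,1],[0,0,0,0.0137,-0.0317,0.004,1],[0,0,0,0.0137,-0.0317,0.004,1],[0,0,0,0.0137,-0.0317,0.004,1],[0,0,-5.4,0,0,0,1],[0,0,-5.4,0,0,0,1]],
  ],
)

```text
t: 16.55
tcp_pos: [0.625, 0.2766, 0.1591]
tool_rot: [0.997, 0.074, -0.002, 0.0]
force: [-0.6, -0.2, -1.2]
finger_gap: 0.999
gripper_force: 0.0
```

Request:
servo_tool(
  rows=[
    [[0,0,0,0,0,0,1],[0,0,0,0,0,0,1],[0,0,0,0,0,0,1]],
  ],
)

```text
t: 16.8
tcp_pos: [0.6253, 0.2742, 0.1613]
tool_rot: [0.998, 0.069, -0.001, 0.0]
force: [0.1, -0.3, -0.8]
finger_gap: 1.003
gripper_force: 0.0
```

Run:
```python
from h import *
d=np.load("w10.npz"); c3=(d["K"],d["T"])
print("pans far rims L..R",p2w([(316,178),(405.5,180),(438,180),(526,180),(562,179)],.050,c3)); 
print("near",p2w([(316,293),(400,293),(431,293),(516,293),(546,292)],.050,c3))
im=manip.snapshot("wrist"); c=cam("wrist"); cv2.imwrite("pics/w11.png",im)
for k,r in blobs(im,c,0.032,(5,30,90),(30,160,255),3000):
    print(k,r)
    if abs(r[0][0]-.625)<.04 and abs(r[0][1]-.275)<.04:
        a=r[2]; L,W=r[1]
        if L<W: a-=90
        a=np.radians(a); delta((r[0][0],r[0][1],.024),a+np.pi/2)
```

```text
pans far rims L..R [[ 0.5874  0.1188]
 [ 0.5834  0.0621]
 [ 0.5824  0.0415]
 [ 0.5796 -0.0142]
 [ 0.5791 -0.0369]]
near [[ 0.5088  0.1226]
 [ 0.506   0.0649]
 [ 0.505   0.0436]
 [ 0.5021 -0.0147]
 [ 0.5018 -0.0352]]
[584.6167 349.3357] ((0.5640312433242798, 0.0777168944478035), (0.10752953588962555, 0.05174226313829422), 87.14913177490234)
[104.8402 292.8493] ((0.5665154457092285, 0.41208523511886597), (0.04053081199526787, 0.039605800062417984), 0.4912330210208893)
[316.37   231.2576] ((0.6283754110336304, 0.2753015458583832), (0.08145907521247864, 0.06361697614192963), 7.94923210144043)
t 16.85 tcp [0.6255 0.2741 0.1618] ytool [ 0.1372 -0.9905  0.0002] z [-0.0017 -0.0004 -1.    ] F [-1.0816 -1.1414  0.2818] gap 0.994 gf 0.0
tool shift [ 0.0032 -0.0008  0.1378] turn z deg -0.06161753805525905
[ 67.3997 177.9126] ((0.6495646834373474, 0.4342867136001587), (0.08637174963951111, 0.05477108433842659), 3.2146146297454834)
[535.9077  63.1498] ((0.7409022450447083, 0.16246280074119568), (0.07775510847568512, 0.11069875210523605), 7.8712615966796875)
```

Request:
servo_tool(
  rows=[
    [[0,0,0,0.0032,-0.0008,0.013,1],[0,0,0,0,0,0.03,1],[0,0,0,0,0,0.03,1],[0,0,0,0,0,0.03,1],[0,0,0,0,0,0.023,1],[0,0,0,0,0,0.011,1],[0,0,0,0,0,0,1]],
  ],
)

```text
t: 17.43
tcp_pos: [0.6268, 0.2749, 0.0218]
tool_rot: [0.998, 0.069, -0.003, 0.001]
force: [-0.1, -0.1, -0.7]
finger_gap: 0.998
gripper_force: 0.0
```

Request:
servo_tool(
  rows=[
    [[0,0,0,0,0,0,0],[0,0,0,0,0,0,0],[0,0,0,0,0,0,0],[0,0,0,0,0,0,0],[0,0,0,0,0,0,0]],
  ],
)

```text
t: 17.85
tcp_pos: [0.6303, 0.2763, 0.0276]
tool_rot: [0.998, 0.07, 0.002, -0.0]
force: [0.6, -0.8, 4.6]
finger_gap: 0.732
gripper_force: 57.8
```

Request:
servo_tool(
  rows=[
    [[0,0,0,0,0,-0.02,0],[0,0,0,0,0,-0.03,0],[0,0,0,0,0,-0.03,0],[0,0,0,0,0,0,0],[0,0,0,0,0,0,0]],
  ],
)

```text
t: 18.27
tcp_pos: [0.6307, 0.2764, 0.1086]
tool_rot: [0.998, 0.07, 0.003, -0.001]
force: [-0.0, -0.3, -0.6]
finger_gap: 0.74
gripper_force: 57.4
```

Run:
```python
from h import *
delta((.545,.0515,.11),np.radians(87.3))
```

```text
t 18.27 tcp [0.6307 0.2764 0.1086] ytool [ 0.1395 -0.9902 -0.0006] z [ 0.0055  0.0014 -1.    ] F [-0.0011 -0.267  -0.604 ] gap 0.740 gf 57.4
tool shift [-0.1162  0.2108 -0.0022] turn z deg 10.72004003500166
```

Request:
servo_tool(
  rows=[
    [[0,0,0,-0.0072,0.0131,0,0],[0,0,0,-0.0153,0.0283,0,0],[0,0,0,-0.0153,0.0283,0,0],[0,0,0,-0.0153,0.0283,0,0],[0,0,0,-0.0153,0.0283,0,0],[0,0,0,-0.0153,0.0283,0,0],[0,0,0,-0.0153,0.0283,0,0],[0,0,0,-0.0153,0.0283,0,0]],
  ],
)

```text
t: 18.93
tcp_pos: [0.5434, 0.0498, 0.1045]
tool_rot: [0.998, 0.07, -0.001, -0.0]
force: [0.3, -0.2, -0.4]
finger_gap: 0.738
gripper_force: 57.3
```

Request:
servo_tool(
  rows=[
    [[0,0,5.4,0,0,0,0],[0,0,5.3,0,0,0,0],[0,0,0,0,0,0,0],[0,0,0,0,0,0,0],[0,0,0,0,0,0,0]],
  ],
)

```text
t: 19.35
tcp_pos: [0.5449, 0.0512, 0.1051]
tool_rot: [1.0, -0.022, -0.001, -0.0]
force: [-0.1, 0.8, -1.5]
finger_gap: 0.739
gripper_force: 57.3
```

Run:
```python
from h import *
delta((.547,.0515,.0525),np.radians(87.3))
im=manip.snapshot("wrist"); cv2.imwrite("pics/w12.png",im)
```

```text
t 19.35 tcp [0.5449 0.0512 0.1051] ytool [-0.0444 -0.999  -0.0001] z [-0.0014  0.0002 -1.    ] F [-0.0588  0.8263 -1.525 ] gap 0.739 gf 57.3
tool shift [ 0.0021 -0.0004  0.0526] turn z deg 0.1549877881058137
```

View pics/w12.png

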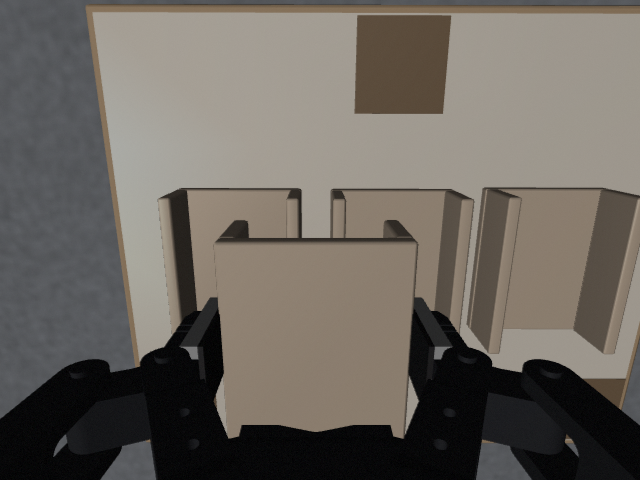

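The cover is centred at u 316, right over the gap (u 300–332), with its flanges above the two troughs. Lowering.

Request:
servo_tool(
  rows=[
    [[0,0,0.1,0.0021,-0.0004,0.012,0],[0,0,0,0,0,0.015,0],[0,0,0,0,0,0.012,0],[0,0,0,0,0,0.006,0],[0,0,0,0,0,0.004,0],[0,0,0,0,0,0.0025,0],[0,0,0,0,0,0,0],[0,0,0,0,0,0,0]],
  ],
)

```text
t: 20.07
tcp_pos: [0.5478, 0.0512, 0.0544]
tool_rot: [1.0, -0.024, 0.0, 0.0]
force: [-0.5, -1.0, -1.2]
finger_gap: 0.737
gripper_force: 57.3
```

```bash
python3 -c "
from h import *
delta((.547,.0515,.0516),np.radians(87.3))"
```

```text
t 20.07 tcp [0.5478 0.0512 0.0544] ytool [-0.0483 -0.9988  0.    ] z [ 0.0006 -0.0001 -1.    ] F [-0.5451 -1.0118 -1.2063] gap 0.737 gf 57.3
tool shift [-0.0008 -0.0003  0.0028] turn z deg -0.06995682869006714
```

Request:
servo_tool(
  rows=[
    [[0,0,0,0,0,0.001,0],[0,0,0,0,0,0.001,0],[0,0,0,0,0,0,0]],
  ],
)

```text
t: 20.32
tcp_pos: [0.5477, 0.0511, 0.0525]
tool_rot: [1.0, -0.024, 0.0, 0.0]
force: [0.1, -0.0, -1.3]
finger_gap: 0.737
gripper_force: 57.3
```

Request:
servo_tool(
  rows=[
    [[0,0,0,0,0,0.001,0],[0,0,0,0,0,0,0],[0,0,0,0,0,0,0]],
  ],
)

```text
t: 20.57
tcp_pos: [0.5477, 0.0511, 0.0516]
tool_rot: [1.0, -0.024, 0.0, 0.0]
force: [-0.5, -0.0, 2.1]
finger_gap: 0.736
gripper_force: 57.5
```

Request:
servo_tool(
  rows=[
    [[0,0,0,0,0,0.001,0],[0,0,0,0,0,0,0],[0,0,0,0,0,0,0]],
  ],
)

```text
t: 20.82
tcp_pos: [0.5477, 0.0511, 0.0516]
tool_rot: [1.0, -0.024, 0.001, 0.0]
force: [-2.0, -0.9, 9.4]
finger_gap: 0.736
gripper_force: 58.4
```

Request:
servo_tool(
  rows=[
    [[0,0,0,0,0,-0.001,0.5],[0,0,0,0,0,0,0.6],[0,0,0,0,0,0,0.7],[0,0,0,0,0,0,0.75],[0,0,0,0,0,0,0.75]],
  ],
)

```text
t: 21.23
tcp_pos: [0.5474, 0.0511, 0.0509]
tool_rot: [1.0, -0.024, -0.0, -0.0]
force: [-0.4, -0.2, 0.4]
finger_gap: 0.876
gripper_force: 0.0
```

Request:
servo_tool(
  rows=[
    [[0,0,0,0,0,-0.015,0.75],[0,0,0,0,0,-0.025,0.75],[0,0,0,0,0,-0.04,0.75],[0,0,0,0,0,-0.04,0.5],[0,0,0,0,0,0,0.5],[0,0,0,0,0,0,0.5]],
  ],
)

```text
t: 21.73
tcp_pos: [0.5492, 0.051, 0.1737]
tool_rot: [1.0, -0.024, 0.003, 0.0]
force: [-1.1, -0.6, -1.0]
finger_gap: 0.75
gripper_force: 0.0
```

Run:
```python
from h import *
cv2.imwrite("pics/w13.png",manip.snapshot("wrist")); s=manip.snapshot("side"); cv2.imwrite("pics/s13.png",cv2.resize(s[180:380,180:480],None,fx=2.6,fy=2.6,interpolation=cv2.INTER_CUBIC))
cv2.imwrite("pics/top13.png",manip.snapshot("top"))
delta((.5783-.0,.4077,.16),np.radians(90.))
```

```text
t 21.88 tcp [0.5463 0.0513 0.17  ] ytool [-0.0486 -0.9988 -0.0002] z [-0.003   0.0004 -1.    ] F [-0.4059  0.4548 -0.0202] gap 0.747 gf 0.0
tool shift [ 0.0146 -0.3576  0.01  ] turn z deg -2.7880218289999448
```

View pics/s13.png

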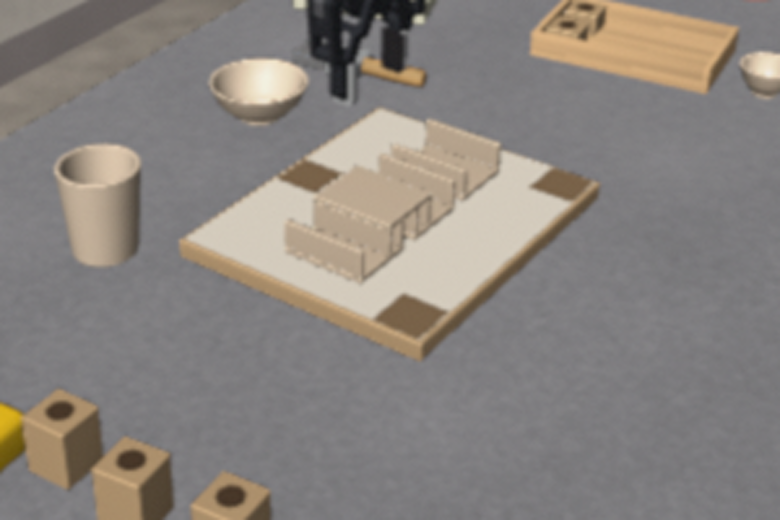

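The cover is seated level over the left gap. Now the posts, starting with the farthest one for patch 3.

Request:
servo_tool(
  rows=[
    [[0,0,0,0.0,-0.0358,0.001,0.5],[0,0,0,0.0,-0.0358,0.001,0.5],[0,0,0,0.0,-0.0358,0.001,0.5],[0,0,0,0.0,-0.0358,0.001,0.5],[0,0,0,0.0,-0.0358,0.001,0.5],[0,0,0,0.0,-0.0358,0.001,0.5],[0,0,0,0.0,-0.0358,0.001,0.5],[0,0,0,0.0,-0.0358,0.001,0.5]],
  ],
)

```text
t: 22.55
tcp_pos: [0.56, 0.3385, 0.1605]
tool_rot: [1.0, -0.024, -0.002, 0.001]
force: [0.7, 1.1, 0.2]
finger_gap: 0.749
gripper_force: 0.0
```

Request:
servo_tool(
  rows=[
    [[0,0,0,0.0,-0.0358,0.001,0.5],[0,0,0,0.0,-0.0354,0.001,0.5],[0,0,-2.8,0,0,0,0.5],[0,0,0,0,0,0,0.5],[0,0,0,0,0,0,0.5],[0,0,0,0,0,0,0.5]],
  ],
)

```text
t: 23.05
tcp_pos: [0.5642, 0.407, 0.1596]
tool_rot: [1.0, -0.001, -0.002, 0.001]
force: [0.8, -0.2, 0.3]
finger_gap: 0.753
gripper_force: 0.0
```

Run:
```python
from h import *
im=manip.snapshot("wrist"); c=cam("wrist"); cv2.imwrite("pics/w14.png",im)
for k,r in blobs(im,c,0.05,(5,30,130),(30,160,255),1500):
    print(k,r)
    if abs(r[0][0]-.577)<.03 and abs(r[0][1]-.408)<.03: delta((r[0][0],r[0][1],.033),np.radians(r[2]+90 if r[2]<45 else r[2]))
```

```text
[305.3188 337.6232] ((0.5017991662025452, 0.4146242141723633), (0.03727590665221214, 0.03654630109667778), 5.373938083648682)
[323.1362 227.5021] ((0.57534259557724, 0.40341877937316895), (0.03702758997678757, 0.03673958778381348), 0.2805594801902771)
t 23.10 tcp [0.5645 0.4068 0.1601] ytool [-0.0019 -1.      0.0014] z [-0.0023 -0.0014 -1.    ] F [ 1.0756 -0.6436 -0.5112] gap 0.751 gf 0.0
tool shift [0.0111 0.0032 0.1271] turn z deg -0.3898499962003257
[271.8449 100.3416] ((0.6487872004508972, 0.43428659439086914), (0.0799299106001854, 0.04793441668152809), 2.9770562648773193)
```

Request:
servo_tool(
  rows=[
    [[0,0,0,0.011,0.003,0.012,0.5],[0,0,0,0,0,0.025,0.5],[0,0,0,0,0,0.025,0.5],[0,0,0,0,0,0.025,0.5],[0,0,0,0,0,0.025,0.5],[0,0,0,0,0,0.014,0.5],[0,0,0,0,0,0,0.5]],
  ],
)

```text
t: 23.68
tcp_pos: [0.574, 0.4028, 0.0306]
tool_rot: [1.0, -0.001, -0.004, 0.002]
force: [-0.5, -0.4, -0.3]
finger_gap: 0.75
gripper_force: 0.0
```

Request:
servo_tool(
  rows=[
    [[0,0,0,0,0,0,-0.5],[0,0,0,0,0,0,-0.5],[0,0,0,0,0,0,-0.5],[0,0,0,0,0,0,-0.5],[0,0,0,0,0,0,-0.5]],
  ],
)

```text
t: 24.1
tcp_pos: [0.5768, 0.4059, 0.0369]
tool_rot: [1.0, 0.0, 0.001, -0.001]
force: [0.7, 0.5, 1.8]
finger_gap: 0.436
gripper_force: 51.0
```

Request:
servo_tool(
  rows=[
    [[0,0,0,0,0,-0.02,-0.5],[0,0,0,0,0,-0.03,-0.5],[0,0,0,0,0,-0.03,-0.5],[0,0,0,0,0,0,-0.5],[0,0,0,0,0,0,-0.5]],
  ],
)

```text
t: 24.52
tcp_pos: [0.5773, 0.4063, 0.1183]
tool_rot: [1.0, 0.0, 0.003, -0.001]
force: [0.0, -1.0, -2.1]
finger_gap: 0.435
gripper_force: 50.7
```

Run:
```python
from h import *
delta((.6412,.0067,.12),np.radians(87.3))
```

```text
t 24.52 tcp [0.5773 0.4063 0.1183] ytool [ 0.0006 -1.     -0.0026] z [ 0.0053  0.0026 -1.    ] F [ 0.003  -0.973  -2.1301] gap 0.435 gf 50.7
tool shift [ 0.0637  0.3996 -0.0024] turn z deg 2.7318786275003504
```

Request:
servo_tool(
  rows=[
    [[0,0,0,0.003,0.02,0,-0.5],[0,0,0,0.006,0.038,0,-0.5],[0,0,0,0.006,0.038,0,-0.5],[0,0,0,0.006,0.038,0,-0.5],[0,0,0,0.006,0.038,0,-0.5],[0,0,0,0.006,0.038,0,-0.5],[0,0,0,0.006,0.038,0,-0.5],[0,0,0,0.006,0.038,0,-0.5]],
  ],
)

```text
t: 25.18
tcp_pos: [0.6196, 0.1176, 0.1137]
tool_rot: [1.0, 0.0, -0.002, -0.0]
force: [1.4, 0.2, -0.5]
finger_gap: 0.438
gripper_force: 50.7
```

Request:
servo_tool(
  rows=[
    [[0,0,0,0.006,0.038,0,-0.5],[0,0,0,0.006,0.038,0,-0.5],[0,0,2.7,0.0085,0.0376,0.003,-0.5],[0,0,0,0,0,0,-0.5],[0,0,0,0,0,0,-0.5],[0,0,0,0,0,0,-0.5]],
  ],
)

```text
t: 25.68
tcp_pos: [0.6401, 0.0059, 0.1109]
tool_rot: [1.0, -0.024, -0.002, -0.0]
force: [-0.1, 0.0, -1.4]
finger_gap: 0.437
gripper_force: 50.7
```

Run:
```python
from h import *
delta((.643,.0067,.0555),np.radians(87.3))
im=manip.snapshot("wrist"); c=cam("wrist"); cv2.imwrite("pics/w15.png",im)
for k,r in blobs(im,c,manip.sense()["tcp_pos"][2]+.0135,(5,30,120),(25,160,255),1500): print(k,r)
```

```text
t 25.68 tcp [0.6401 0.0059 0.1109] ytool [-0.0476 -0.9989 -0.0009] z [-0.0034  0.0011 -1.    ] F [-0.1117  0.042  -1.4356] gap 0.437 gf 50.7
tool shift [ 0.003  -0.0008  0.0553] turn z deg -0.029957606530331304
[313.9354 373.6977] ((0.6354426741600037, 0.009980011731386185), (0.04011436551809311, 0.04363022372126579), 87.36254119873047)
[316.0579 245.0708] ((0.6595770716667175, 0.007059648633003235), (0.1511559635400772, 0.05776225030422211), 87.3471450805664)
[505.3967  40.0652] ((0.7266381978988647, -0.04681829363107681), (0.05378895252943039, 0.020719515159726143), 87.32200622558594)
```

Request:
servo_tool(
  rows=[
    [[0,0,0,0.0035,-0.0008,0.012,-0.5],[0,0,0,0,0,0.015,-0.5],[0,0,0,0,0,0.012,-0.5],[0,0,0,0,0,0.008,-0.5],[0,0,0,0,0,0.005,-0.5],[0,0,0,0,0,0.003,-0.5],[0,0,0,0,0,0,-0.5],[0,0,0,0,0,0,-0.5]],
  ],
)

```text
t: 26.4
tcp_pos: [0.6452, 0.0065, 0.0574]
tool_rot: [1.0, -0.023, 0.0, 0.0]
force: [0.7, 0.7, -1.4]
finger_gap: 0.433
gripper_force: 50.7
```

Request:
servo_tool(
  rows=[
    [[0,0,0,0,0,0.001,-0.5],[0,0,0,0,0,0,-0.5],[0,0,0,0,0,0,-0.5]],
  ],
)

```text
t: 26.65
tcp_pos: [0.6453, 0.0062, 0.0568]
tool_rot: [1.0, -0.024, 0.0, 0.0]
force: [1.1, -1.0, -1.7]
finger_gap: 0.436
gripper_force: 50.7
```

Request:
servo_tool(
  rows=[
    [[0,0,0,-0.0015,0,0.001,-0.5],[0,0,0,0,0,0.0005,-0.5],[0,0,0,0,0,0,-0.5]],
  ],
)

```text
t: 26.9
tcp_pos: [0.6433, 0.0064, 0.0549]
tool_rot: [1.0, -0.023, -0.0, -0.0]
force: [-0.7, 1.0, 0.7]
finger_gap: 0.439
gripper_force: 50.9
```

Request:
servo_tool(
  rows=[
    [[0,0,0,0,0,0.0008,-0.5],[0,0,0,0,0,0,-0.5],[0,0,0,0,0,0,-0.5]],
  ],
)

```text
t: 27.15
tcp_pos: [0.6433, 0.0064, 0.0549]
tool_rot: [1.0, -0.023, -0.0, 0.0]
force: [-2.3, -0.4, 4.8]
finger_gap: 0.44
gripper_force: 51.5
```

Request:
servo_tool(
  rows=[
    [[0,0,0,0,0,0,-0.1],[0,0,0,0,0,0,0.1],[0,0,0,0,0,0,0.3],[0,0,0,0,0,0,0.4]],
  ],
)

```text
t: 27.48
tcp_pos: [0.6436, 0.0065, 0.0538]
tool_rot: [1.0, -0.023, 0.0, -0.0]
force: [0.0, 1.1, 0.3]
finger_gap: 0.702
gripper_force: 0.0
```

Request:
servo_tool(
  rows=[
    [[0,0,0,0,0,-0.02,0.4],[0,0,0,0,0,-0.04,0.4],[0,0,0,0,0,-0.04,0.5],[0,0,0,0,0,-0.01,0.5],[0,0,0,0,0,0,0.5]],
  ],
)

```text
t: 27.9
tcp_pos: [0.6464, 0.0061, 0.1683]
tool_rot: [1.0, -0.023, 0.005, 0.001]
force: [0.8, 0.1, 0.1]
finger_gap: 0.752
gripper_force: 0.0
```

Run:
```python
from h import *
im=manip.snapshot("wrist"); c=cam("wrist"); cv2.imwrite("pics/w16.png",im)
for k,r in blobs(im,c,.068,(5,60,120),(25,160,255),1500): print(k,r)
delta((.485,.4165,.16),np.radians(95.4))
```

```text
[314.3517 259.7542] ((0.6399697661399841, 0.008525397628545761), (0.035815704613924026, 0.0354246124625206), 87.29590606689453)
[315.9987 240.689 ] ((0.620964765548706, 0.008415751159191132), (0.24042081832885742, 0.10558021813631058), 87.29717254638672)
t 27.95 tcp [0.6445 0.0064 0.1656] ytool [-0.0468 -0.9989  0.0004] z [ 0.0039 -0.0006 -1.    ] F [ 0.0883 -0.0977 -0.4405] gap 0.748 gf 0.0
tool shift [-0.1785 -0.4022  0.0047] turn z deg -8.079745732586446
```

Request:
servo_tool(
  rows=[
    [[0,0,0,-0.0149,-0.0335,0,0.5],[0,0,0,-0.0149,-0.0335,0,0.5],[0,0,0,-0.0149,-0.0335,0,0.5],[0,0,0,-0.0149,-0.0335,0,0.5],[0,0,0,-0.0149,-0.0335,0,0.5],[0,0,0,-0.0149,-0.0335,0,0.5],[0,0,0,-0.0149,-0.0335,0,0.5],[0,0,0,-0.0149,-0.0335,0,0.5]],
  ],
)

```text
t: 28.62
tcp_pos: [0.5345, 0.2807, 0.1611]
tool_rot: [1.0, -0.024, -0.003, 0.001]
force: [0.4, 0.9, -0.2]
finger_gap: 0.748
gripper_force: 0.0
```

Request:
servo_tool(
  rows=[
    [[0,0,0,-0.0149,-0.0335,0,0.5],[0,0,0,-0.0149,-0.0335,0,0.5],[0,0,0,-0.0149,-0.0335,0,0.5],[0,0,-4,-0.0146,-0.0337,0,0.5],[0,0,-4,0,0,0,0.5],[0,0,0,0,0,0,0.5],[0,0,0,0,0,0,0.5],[0,0,0,0,0,0,0.5]],
  ],
)

```text
t: 29.28
tcp_pos: [0.4837, 0.4153, 0.1623]
tool_rot: [0.999, 0.045, -0.001, 0.001]
force: [0.3, -0.7, 0.7]
finger_gap: 0.747
gripper_force: 0.0
```

Run:
```python
from h import *
im=manip.snapshot("wrist"); c=cam("wrist"); cv2.imwrite("pics/w17.png",im)
for k,r in blobs(im,c,0.05,(5,30,130),(30,160,255),1000):
    print(k,r)
    if abs(r[0][0]-.50)<.03 and abs(r[0][1]-.415)<.03: delta((r[0][0],r[0][1],.036),np.radians(r[2]+90 if r[2]<45 else r[2]))
```

```text
[301.2491 408.6792] ((0.3650204539299011, 0.41136837005615234), (0.06595803797245026, 0.03515586629509926), 86.5205307006836)
[323.4471 329.9471] ((0.4260861575603485, 0.40590959787368774), (0.03715803101658821, 0.03678635135293007), 3.328977108001709)
[320.8856 216.2458] ((0.5017098188400269, 0.41466623544692993), (0.036863233894109726, 0.036678921431303024), 5.6934404373168945)
t 29.33 tcp [0.4841 0.4151 0.1627] ytool [ 0.0899 -0.996   0.0013] z [-0.0019 -0.0014 -1.    ] F [ 0.4247  0.9556 -0.2038] gap 0.748 gf 0.0
tool shift [0.0178 0.0019 0.1267] turn z deg -0.5382009929477363
[305.7721   8.0279] ((0.612011730670929, 0.43282413482666016), (0.008421347476541996, 0.04721612483263016), 5.153320789337158)
```

Request:
servo_tool(
  rows=[
    [[0,0,-0.5,0.0165,0.002,0.012,0.5],[0,0,0,0,0,0.025,0.5],[0,0,0,0,0,0.025,0.5],[0,0,0,0,0,0.025,0.5],[0,0,0,0,0,0.025,0.5],[0,0,0,0,0,0.014,0.5],[0,0,0,0,0,0,0.5]],
  ],
)

```text
t: 29.92
tcp_pos: [0.499, 0.4136, 0.0343]
tool_rot: [0.999, 0.049, -0.003, 0.002]
force: [-0.7, -1.1, -0.3]
finger_gap: 0.747
gripper_force: 0.0
```

Request:
servo_tool(
  rows=[
    [[0,0,0,0,0,0,-0.5],[0,0,0,0,0,0,-0.5],[0,0,0,0,0,0,-0.5],[0,0,0,0,0,0,-0.5],[0,0,0,0,0,0,-0.5]],
  ],
)

```text
t: 30.33
tcp_pos: [0.5016, 0.4167, 0.0396]
tool_rot: [0.999, 0.051, 0.001, -0.001]
force: [0.2, -0.5, 3.4]
finger_gap: 0.439
gripper_force: 51.1
```

Request:
servo_tool(
  rows=[
    [[0,0,0,0,0,-0.02,-0.5],[0,0,0,0,0,-0.03,-0.5],[0,0,0,0,0,-0.02,-0.5],[0,0,0,0,0,0,-0.5],[0,0,0,0,0,0,-0.5]],
  ],
)

```text
t: 30.75
tcp_pos: [0.5013, 0.4167, 0.1096]
tool_rot: [0.999, 0.051, 0.002, -0.001]
force: [0.5, -0.7, -1.7]
finger_gap: 0.434
gripper_force: 50.6
```

Run:
```python
from h import *
delta((.4515,.1405,.11),np.radians(87.3))
```

```text
t 30.75 tcp [0.5013 0.4167 0.1096] ytool [ 0.1015 -0.9948 -0.0015] z [ 0.0031  0.0018 -1.    ] F [ 0.52   -0.7176 -1.6879] gap 0.434 gf 50.6
tool shift [-0.0776  0.2697 -0.0011] turn z deg 8.526900688880232
```

Request:
servo_tool(
  rows=[
    [[0,0,0,-0.005,0.0172,0,-0.5],[0,0,0,-0.0104,0.036,0,-0.5],[0,0,0,-0.0104,0.036,0,-0.5],[0,0,0,-0.0104,0.036,0,-0.5],[0,0,0,-0.0104,0.036,0,-0.5],[0,0,0,-0.0104,0.036,0,-0.5],[0,0,0,-0.0104,0.036,0,-0.5],[0,0,0,-0.0104,0.0365,0,-0.5]],
  ],
)

```text
t: 31.42
tcp_pos: [0.4488, 0.1385, 0.1068]
tool_rot: [0.999, 0.051, -0.001, 0.0]
force: [0.4, -0.2, -0.5]
finger_gap: 0.437
gripper_force: 50.6
```

Request:
servo_tool(
  rows=[
    [[0,0,4.3,0,0,0.006,-0.5],[0,0,4.2,0,0,0.008,-0.5],[0,0,0,0,0,0.01,-0.5],[0,0,0,0,0,0,-0.5],[0,0,0,0,0,0,-0.5]],
  ],
)

```text
t: 31.83
tcp_pos: [0.4494, 0.1398, 0.0828]
tool_rot: [1.0, -0.023, -0.002, 0.0]
force: [-0.1, 0.7, -1.3]
finger_gap: 0.433
gripper_force: 50.7
```

Run:
```python
from h import *
delta((.451,.1405,.0576),np.radians(87.3))
```

```text
t 31.83 tcp [0.4494 0.1398 0.0828] ytool [-0.0468 -0.9989  0.0004] z [-0.0036 -0.0002 -1.    ] F [-0.083   0.7196 -1.2986] gap 0.433 gf 50.7
tool shift [ 0.0017 -0.0008  0.0252] turn z deg 0.017536674809036867
```

Request:
servo_tool(
  rows=[
    [[0,0,0,0.0008,-0.0008,0.01,-0.5],[0,0,0,0,0,0.008,-0.5],[0,0,0,0,0,0.005,-0.5],[0,0,0,0,0,0.002,-0.5],[0,0,0,0,0,0,-0.5],[0,0,0,0,0,0,-0.5]],
  ],
)

```text
t: 32.33
tcp_pos: [0.4513, 0.1408, 0.0587]
tool_rot: [1.0, -0.023, -0.0, 0.0]
force: [0.0, 0.6, -0.6]
finger_gap: 0.435
gripper_force: 50.7
```

Request:
servo_tool(
  rows=[
    [[0,0,0,0,0,0.001,-0.5],[0,0,0,0,0,0,-0.5],[0,0,0,0,0,0,-0.5]],
  ],
)

```text
t: 32.58
tcp_pos: [0.4515, 0.1407, 0.0581]
tool_rot: [1.0, -0.023, 0.0, -0.0]
force: [0.2, -0.8, -0.8]
finger_gap: 0.438
gripper_force: 50.7
```

Request:
servo_tool(
  rows=[
    [[0,0,0,0,0,0.001,-0.5],[0,0,0,0,0,0,-0.5],[0,0,0,0,0,0,-0.5]],
  ],
)

```text
t: 32.83
tcp_pos: [0.4516, 0.1407, 0.0575]
tool_rot: [1.0, -0.023, 0.0, -0.0]
force: [-0.6, -0.5, 5.8]
finger_gap: 0.434
gripper_force: 51.3
```

Request:
servo_tool(
  rows=[
    [[0,0,0,0,0,0,-0.1],[0,0,0,0,0,0,0.1],[0,0,0,0,0,0,0.3],[0,0,0,0,0,0,0.4]],
  ],
)

```text
t: 33.17
tcp_pos: [0.4514, 0.1407, 0.0568]
tool_rot: [1.0, -0.023, -0.0, 0.0]
force: [-0.8, -0.7, -0.2]
finger_gap: 0.7
gripper_force: 0.0
```

Request:
servo_tool(
  rows=[
    [[0,0,0,0,0,-0.02,0.4],[0,0,0,0,0,-0.04,0.4],[0,0,0,0,0,-0.04,0.5],[0,0,0,0,0,0,0.5],[0,0,0,0,0,0,0.5]],
  ],
)

```text
t: 33.58
tcp_pos: [0.4529, 0.1409, 0.159]
tool_rot: [1.0, -0.023, 0.003, -0.0]
force: [0.8, -0.5, -0.8]
finger_gap: 0.75
gripper_force: 0.0
```

Run:
```python
from h import *
im=manip.snapshot("wrist"); c=cam("wrist"); cv2.imwrite("pics/w18.png",im)
for k,r in blobs(im,c,.068,(5,60,120),(25,160,255),1500): print(k,r)
delta((.408,.406,.16),np.radians(92))
```

```text
[293.0437 164.0183] ((0.5052987337112427, 0.1398644894361496), (0.03663860633969307, 0.14713871479034424), 87.28909301757812)
t 33.63 tcp [0.4516 0.1407 0.1576] ytool [-0.0469 -0.9989 -0.0002] z [ 0.0017  0.0001 -1.    ] F [-1.1539 -0.2807  0.2125] gap 0.754 gf 0.0
tool shift [-0.0559 -0.2629 -0.0025] turn z deg -4.6858506606958485
```

Request:
servo_tool(
  rows=[
    [[0,0,0,-0.007,-0.0329,-0.0008,0.5],[0,0,0,-0.007,-0.0329,-0.0008,0.5],[0,0,0,-0.007,-0.0329,-0.0008,0.5],[0,0,0,-0.007,-0.0329,-0.0008,0.5],[0,0,0,-0.007,-0.0329,-0.0008,0.5],[0,0,0,-0.007,-0.0329,-0.0008,0.5],[0,0,0,-0.007,-0.0329,-0.0008,0.5],[0,0,0,-0.007,-0.0329,-0.0008,0.5]],
  ],
)

```text
t: 34.3
tcp_pos: [0.406, 0.407, 0.1609]
tool_rot: [1.0, -0.023, -0.002, 0.001]
force: [0.9, -0.3, 0.0]
finger_gap: 0.754
gripper_force: 0.0
```

Request:
servo_tool(
  rows=[
    [[0,0,-4.7,0,0,0,0.5],[0,0,0,0,0,0,0.5],[0,0,0,0,0,0,0.5],[0,0,0,0,0,0,0.5]],
  ],
)

```text
t: 34.63
tcp_pos: [0.4071, 0.4049, 0.1618]
tool_rot: [1.0, 0.016, -0.001, 0.001]
force: [0.3, -0.8, -0.1]
finger_gap: 0.751
gripper_force: 0.0
```

Run:
```python
from h import *
im=manip.snapshot("wrist"); c=cam("wrist"); cv2.imwrite("pics/w19.png",im)
for k,r in blobs(im,c,0.05,(5,30,130),(30,160,255),1000):
    print(k,r)
    if abs(r[0][0]-.426)<.03 and abs(r[0][1]-.406)<.03: delta((r[0][0],r[0][1],.036),np.radians(r[2]+90 if r[2]<45 else r[2]))
```

```text
[304.7256 333.6173] ((0.34553852677345276, 0.41095489263534546), (0.06755378842353821, 0.06731855869293213), 50.109249114990234)
[316.8517 214.3983] ((0.4258594214916229, 0.4059169888496399), (0.03701982647180557, 0.03663840889930725), 3.351943254470825)
t 34.68 tcp [0.4075 0.4049 0.1622] ytool [ 0.0326 -0.9995  0.0016] z [-0.0023 -0.0017 -1.    ] F [ 0.1395 -0.2129  0.3682] gap 0.747 gf 0.0
tool shift [ 0.0187 -0.0007  0.1262] turn z deg -1.4837662641068619
```

Request:
servo_tool(
  rows=[
    [[0,0,-1.5,0.0175,0.0005,0.012,0.5],[0,0,0,0,0,0.025,0.5],[0,0,0,0,0,0.025,0.5],[0,0,0,0,0,0.025,0.5],[0,0,0,0,0,0.025,0.5],[0,0,0,0,0,0.014,0.5],[0,0,0,0,0,0,0.5]],
  ],
)

```text
t: 35.27
tcp_pos: [0.4237, 0.4037, 0.034]
tool_rot: [1.0, 0.029, -0.003, 0.002]
force: [-0.3, -0.8, -0.5]
finger_gap: 0.752
gripper_force: 0.0
```

Request:
servo_tool(
  rows=[
    [[0,0,0,0,0,0,-0.5],[0,0,0,0,0,0,-0.5],[0,0,0,0,0,0,-0.5],[0,0,0,0,0,0,-0.5],[0,0,0,0,0,0,-0.5]],
  ],
)

```text
t: 35.68
tcp_pos: [0.426, 0.4067, 0.0385]
tool_rot: [1.0, 0.031, 0.001, -0.001]
force: [-0.3, 0.1, 2.4]
finger_gap: 0.441
gripper_force: 51.0
```

Request:
servo_tool(
  rows=[
    [[0,0,0,0,0,-0.02,-0.5],[0,0,0,0,0,-0.035,-0.5],[0,0,0,0,0,-0.035,-0.5],[0,0,0,0,0,-0.02,-0.5],[0,0,0,0,0,0,-0.5],[0,0,0,0,0,0,-0.5]],
  ],
)

```text
t: 36.18
tcp_pos: [0.4258, 0.4068, 0.149]
tool_rot: [1.0, 0.031, 0.002, -0.001]
force: [0.4, -0.3, -2.1]
finger_gap: 0.433
gripper_force: 50.6
```

Run:
```python
from h import *
delta((.439,-.1078,.145),np.radians(87.3))
```

```text
t 36.18 tcp [0.4258 0.4068 0.149 ] ytool [ 0.0614 -0.9981 -0.0018] z [ 0.003  0.002 -1.   ] F [ 0.3669 -0.3306 -2.1262] gap 0.433 gf 50.6
tool shift [-0.0185  0.5145  0.003 ] turn z deg 6.2228096336304475
```

Request:
servo_tool(
  rows=[
    [[0,0,0,-0.0007,0.019,0,-0.5],[0,0,0,-0.0014,0.0381,0,-0.5],[0,0,0,-0.0014,0.0381,0,-0.5],[0,0,0,-0.0014,0.0381,0,-0.5],[0,0,0,-0.0014,0.0381,0,-0.5],[0,0,0,-0.0014,0.0381,0,-0.5],[0,0,0,-0.0014,0.0381,0,-0.5],[0,0,0,-0.0014,0.0381,0,-0.5]],
  ],
)

```text
t: 36.85
tcp_pos: [0.4307, 0.1189, 0.146]
tool_rot: [1.0, 0.031, -0.002, -0.0]
force: [0.2, -0.1, -1.1]
finger_gap: 0.438
gripper_force: 50.6
```

Request:
servo_tool(
  rows=[
    [[0,0,0,-0.0014,0.0381,0,-0.5],[0,0,0,-0.0014,0.0381,0,-0.5],[0,0,0,-0.0014,0.0381,0,-0.5],[0,0,0,-0.0014,0.0381,0,-0.5],[0,0,0,-0.0014,0.0381,0,-0.5],[0,0,0,-0.0014,0.0381,0,-0.5],[0,0,6.2,0,0,0,-0.5],[0,0,0,0,0,0,-0.5]],
  ],
)

```text
t: 37.52
tcp_pos: [0.4373, -0.1102, 0.146]
tool_rot: [1.0, -0.027, -0.001, -0.001]
force: [-0.6, 1.1, -1.0]
finger_gap: 0.434
gripper_force: 50.7
```

Request:
servo_tool(
  rows=[
    [[0,0,0,0,0,0.02,-0.5],[0,0,0,0,0,0.02,-0.5],[0,0,0,0,0,0.015,-0.5],[0,0,0,0,0,0,-0.5],[0,0,0,0,0,0,-0.5]],
  ],
)

```text
t: 37.93
tcp_pos: [0.4365, -0.1064, 0.0912]
tool_rot: [1.0, -0.022, -0.002, -0.001]
force: [0.5, 0.3, -1.3]
finger_gap: 0.439
gripper_force: 50.7
```

Run:
```python
from h import *
delta((.439,-.1078,.0565),np.radians(87.3))
```

```text
t 37.93 tcp [ 0.4365 -0.1064  0.0912] ytool [-0.0439 -0.999  -0.0023] z [-0.0044  0.0025 -1.    ] F [ 0.5276  0.3471 -1.2624] gap 0.439 gf 50.7
tool shift [0.0028 0.0014 0.0347] turn z deg 0.1816059509637853
```

Request:
servo_tool(
  rows=[
    [[0,0,0,0.0015,0.0012,0.012,-0.5],[0,0,0,0,0,0.01,-0.5],[0,0,0,0,0,0.007,-0.5],[0,0,0,0,0,0.004,-0.5],[0,0,0,0,0,0.001,-0.5],[0,0,0,0,0,0,-0.5],[0,0,0,0,0,0,-0.5]],
  ],
)

```text
t: 38.52
tcp_pos: [0.4396, -0.1094, 0.0587]
tool_rot: [1.0, -0.023, 0.0, 0.0]
force: [-1.0, 0.3, -0.6]
finger_gap: 0.438
gripper_force: 50.7
```

Request:
servo_tool(
  rows=[
    [[0,0,0,0,0,0.001,-0.5],[0,0,0,0,0,0,-0.5],[0,0,0,0,0,0,-0.5]],
  ],
)

```text
t: 38.77
tcp_pos: [0.4395, -0.1095, 0.0575]
tool_rot: [1.0, -0.023, 0.0, 0.0]
force: [0.1, -0.6, -1.6]
finger_gap: 0.437
gripper_force: 50.7
```

Request:
servo_tool(
  rows=[
    [[0,0,0,0,-0.0012,0.0008,-0.5],[0,0,0,0,0,0,-0.5],[0,0,0,0,0,0.0008,-0.5],[0,0,0,0,0,0,-0.5]],
  ],
)

```text
t: 39.1
tcp_pos: [0.4394, -0.1081, 0.0564]
tool_rot: [1.0, -0.023, 0.0, 0.0]
force: [-1.2, 0.3, 7.6]
finger_gap: 0.436
gripper_force: 51.8
```

Request:
servo_tool(
  rows=[
    [[0,0,0,0,0,0,-0.1],[0,0,0,0,0,0,0.1],[0,0,0,0,0,0,0.3],[0,0,0,0,0,0,0.4]],
  ],
)

```text
t: 39.43
tcp_pos: [0.4395, -0.1082, 0.0556]
tool_rot: [1.0, -0.023, -0.0, -0.0]
force: [1.1, 0.2, 0.6]
finger_gap: 0.696
gripper_force: 0.0
```

Request:
servo_tool(
  rows=[
    [[0,0,0,0,0,-0.02,0.4],[0,0,0,0,0,-0.04,0.4],[0,0,0,0,0.01,-0.04,0.4],[0,0,0,0,0.04,-0.01,0.4],[0,0,0,0,0.04,-0.01,0.4],[0,0,0,0,0.04,0,0.4],[0,0,0,0,0.04,0,0.4],[0,0,0,0,0.04,0,0.4]],
  ],
)

```text
t: 40.1
tcp_pos: [0.4292, -0.3197, 0.1761]
tool_rot: [1.0, -0.023, 0.0, 0.0]
force: [0.6, 0.1, 0.2]
finger_gap: 0.696
gripper_force: 0.0
```

Request:
servo_tool(
  rows=[
    [[0,0,0,0,0.04,0,0.4],[0,0,0,0,0.04,0,0.4],[0,0,0,0,0,0,0.4],[0,0,0,0,0,0,0.4]],
  ],
)

```text
t: 40.43
tcp_pos: [0.4253, -0.4002, 0.1752]
tool_rot: [1.0, -0.025, 0.0, 0.0]
force: [-1.0, 0.3, 0.3]
finger_gap: 0.702
gripper_force: 0.0
```

Run:
```python
from h import *
st()
im=manip.snapshot("top"); cv2.imwrite("pics/top20.png",im)
cv2.imwrite("pics/top20c.png",cv2.resize(im[180:310,235:385],None,fx=4.5,fy=4.5,interpolation=cv2.INTER_CUBIC))
cv2.imwrite("pics/side20.png",manip.snapshot("side"))
```

```text
t 40.43 tcp [ 0.4253 -0.4002  0.1752] ytool [-0.0504 -0.9987  0.0003] z [ 0.0003 -0.0003 -1.    ] F [-1.0458  0.2929  0.344 ] gap 0.702 gf 0.0
```

View pics/top20c.png

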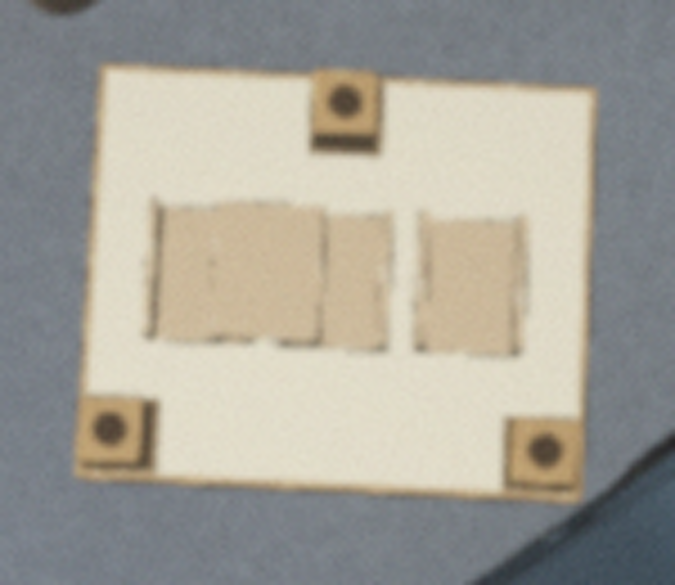

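The final top view shows three aligned pans, the cover over the left gap, a 16 mm right gap, and a post on each of the three patches. There are no spare posts.

```bash
python3 -c "
from station import manip
print(manip.sign_off())"
```

```text
the job is handed in; nothing more can be done
None
```

The shelf is loaded and handed in: three pans in a row, the one cover over the left gap, and a post on each of the three patches. There were only three posts, so none went in the tray.

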